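Clear the glue can and hang up the stirrup irons

TASK

Lift the glue can off its warmer by the handle and stand it wholly on the cork mat, upright all the while, so that the way to the pegs is free. Then hang every stirrup iron on the bench with its loop over a peg: the large ones on the tall stand, the small ones on the short stand, hanging freely behind the peg's turned-up tip. Leave the other things on the bench where they are.

Things in the scene. Friction and masses are not known exactly. Their poses are not given: they have to be found in the camera images.
- large1: Large stirrup iron (may be absent): steel loop standing on a rubber tread. Origin: centre of the tread's underside; z up, y along the tread (130 mm wide, 42 deep, 12 thick), x the way one looks through the loop. Arch underside 118 mm above the origin. Grip the strap eye on top: 36 mm wide (y), 12 thick (x), 128 to 164 mm above the origin. Symmetric; 10 mm bars
- large1_crown (a point): middle of the underside of the arch of this iron: rests on the peg when hung
- large2: Large stirrup iron (may be absent): steel loop standing on a rubber tread. Origin: centre of the tread's underside; z up, y along the tread (130 mm wide, 42 deep, 12 thick), x the way one looks through the loop. Arch underside 118 mm above the origin. Grip the strap eye on top: 36 mm wide (y), 12 thick (x), 128 to 164 mm above the origin. Symmetric; 10 mm bars
- large2_crown (a point): middle of the underside of the arch of this iron: rests on the peg when hung
- large3: Large stirrup iron (may be absent): steel loop standing on a rubber tread. Origin: centre of the tread's underside; z up, y along the tread (130 mm wide, 42 deep, 12 thick), x the way one looks through the loop. Arch underside 118 mm above the origin. Grip the strap eye on top: 36 mm wide (y), 12 thick (x), 128 to 164 mm above the origin. Symmetric; 10 mm bars
- large3_crown (a point): middle of the underside of the arch of this iron: rests on the peg when hung
- small1: Small stirrup iron (may be absent): steel loop standing on a rubber tread. Origin: centre of the tread's underside; z up, y along the tread (102 mm wide, 38 deep, 12 thick), x the way one looks through the loop. Arch underside 92 mm above the origin. Grip the strap eye on top: 36 mm wide (y), 12 thick (x), 102 to 138 mm above the origin. Symmetric; 10 mm bars
- small1_crown (a point): middle of the underside of the arch of this iron: rests on the peg when hung
- small2: Small stirrup iron (may be absent): steel loop standing on a rubber tread. Origin: centre of the tread's underside; z up, y along the tread (102 mm wide, 38 deep, 12 thick), x the way one looks through the loop. Arch underside 92 mm above the origin. Grip the strap eye on top: 36 mm wide (y), 12 thick (x), 102 to 138 mm above the origin. Symmetric; 10 mm bars
- small2_crown (a point): middle of the underside of the arch of this iron: rests on the peg when hung
- tall_stand: Tall peg stand, fixed. Origin: centre of the underside of its 110 x 100 x 12 mm foot, where an 18 mm post rises. One level round peg, 12 mm thick, runs from it along the stand's -x (roughly to the robot), axis 200 mm above the bench, to x = -165 mm, where a lip turns up to 22 mm above the axis (outermost x = -178). Room for three irons
- short_stand: Short peg stand, fixed. Origin: centre of the underside of its 110 x 100 x 12 mm foot, where an 18 mm post rises. One level round peg, 12 mm thick, runs from it along the stand's -x (roughly to the robot), axis 150 mm above the bench, to x = -165 mm, where a lip turns up to 22 mm above the axis (outermost x = -178). Room for three irons
- tall_stand_peg (a point): top of the tall stand's peg, half way along it
- short_stand_peg (a point): top of the short stand's peg, half way along it
- can: Lidded aluminium glue can, 84 mm across the lid, 82 mm to the top of the lid, 0.5 kg, at first on the warmer. Origin: centre of its underside, z up. A rigid handle bridges the lid: its wooden bar is 12 x 12 mm and 66 mm long along the can's x, bar centre 128 mm above the origin
- can_grip (a point): middle of the can's handle bar
- warmer: Grey glue warmer, fixed, 120 x 120 mm, round plate on top 40 mm above the bench, just in front of the tip of the tall stand's peg. Origin: centre of its underside
- mat: Cork mat, fixed, 140 x 140 x 4 mm (top 4 mm above the bench). Origin: centre of its underside, sides along its own x and y
- awl: red-handled screwdriver-like awl about 160 mm long lying on the bench between the irons; leave alone
- jar: squat amber jar with white cap, 60 mm across, 75 mm tall, at the back; leave alone
- dressing: white bottle, 60 mm across, 150 mm tall, behind the stands; leave alone
- spool: grey upright thread spool, 48 mm across, 50 mm tall, front left; leave alone
- wrench: steel wrench lying at the back right, 170 mm long; leave alone
- mallet: hammer lying at the front right, 260 mm long; leave alone
Mind the look-alikes: they are no part of the job. What is shaped like the can but orange or purple is not meant. Leave any purple or turquoise look-alike of the large2 alone.

How it is judged:
On the way, in this order (a step that is already met when the one before it is completed fails the run):
1. the glue can stands on the cork mat, let go (x of can in the frame of mat between -0.038 and 0.038 m and y of can in the frame of mat between -0.038 and 0.038 m and height (world z) of can below 0.01 m and angle between can's own z axis and vertical below 0.1 rad and linear speed of can below 0.05 m/s and contact force between can and the fingers below 0.1 N), for 0.3 s.
2. every large iron hangs on the tall stand and every small one on the short stand (x of large1_crown in the frame of tall_stand between -0.17 and 0 m and y of large1_crown in the frame of tall_stand between -0.025 and 0.025 m and z of large1_crown in the frame of tall_stand between 0.196 and 0.22 m and angle between each of large1, large2, large3, small1, small2's own z axis and vertical below 0.4 rad and contact force between each of large1, large2, large3 and tall_stand above 0.5 N and linear speed of each of large1, large2, large3, small1, small2 below 0.08 m/s and x of large2_crown in the frame of tall_stand between -0.17 and 0 m and y of large2_crown in the frame of tall_stand between -0.025 and 0.025 m and z of large2_crown in the frame of tall_stand between 0.196 and 0.22 m and x of large3_crown in the frame of tall_stand between -0.17 and 0 m and y of large3_crown in the frame of tall_stand between -0.025 and 0.025 m and z of large3_crown in the frame of tall_stand between 0.196 and 0.22 m and x of small1_crown in the frame of short_stand between -0.17 and 0 m and y of small1_crown in the frame of short_stand between -0.025 and 0.025 m and z of small1_crown in the frame of short_stand between 0.146 and 0.17 m and contact force between each of small1, small2 and short_stand above 0.5 N and x of small2_crown in the frame of short_stand between -0.17 and 0 m and y of small2_crown in the frame of short_stand between -0.025 and 0.025 m and z of small2_crown in the frame of short_stand between 0.146 and 0.17 m), for 0.3 s.
At the end, for the whole second after the job is handed in: The can stands upright on the mat, centred within 38 mm along each side; every large iron hangs by its arch on the tall stand's peg, every small one on the short stand's, between post and tip, within 25 mm sideways and 0.4 rad of upright, borne by the peg; all released and at rest (all of step 1 and all of step 2); the robot touches nothing.
It fails at once if the can is tipped by more than 0.6 rad (angle between can's own z axis and vertical above 0.6 rad).
It fails at once if one of the other things on the bench is pushed more than 30 mm (distance of any of awl, jar, dressing, spool, wrench, mallet from where it was at the start of the episode above 0.03 m).
Of large1, large2, large3, small1, small2 only 3 to 5 are there at a start; the rules pass over those that are not, and their reading is None.
At some moment in a run one of large1, large2, large3, small1, small2, can may be knocked a few centimetres aside while the robot is not near it.
It also fails if it takes over 210 s, if anything falls off the work surface, if the arm or the gripper's body presses on something with over 40 N, if the wrist force passes 120 N, or if a joint passes its speed limit or range.

ROBOT

A 6-joint arm with a two-finger parallel gripper is mounted at the origin on the work surface. World frame = base frame: x ahead of the robot, y to its left, z up, the work surface at z = 0. Lengths are in m, angles in rad, forces in N, time in s.
With the tool pointing down it reaches from about 0.275 to 0.85 m from the base axis. Payload 5.2 kg.
Tool frame: the origin (TCP) lies on the centre line of the jaws, within the pads' length; the fingertips stand bot.tip_extent ahead of it and the grasp point (between the pads) lies 2 mm behind it (bot.tip_extent is the distance from the TCP to the fingertips, in m); y points along the fingers, z is the direction in which the jaws open and shut, and the axes are right-handed (so a half turn about y gives the same grasp; the last joint's range is limited). The gripper opens to 85 mm and grips with 20 to 120 N. Pads are 22 mm wide; open, the fingers measure 114 mm over their backs; the gripper's body (76 mm by 85 mm) begins 54 mm behind the grasp point. The pads swing forward as they close: fully open they stand 13 mm farther back than shut.
Start: joints at [-1.473, 0.259, 1.535, -0, 1.348, -0.203], TCP at [0.163, -0.525, 0.248] pointing down, gripper open.
Joint ranges: [-3.14, 3.14], [-0.91, 2.08], [0.19, 2.58], [-1.22, 4.36], [0.22, 2.71], [-3.12, 3.12]. Speed limits (rad/s): [2.57, 2.57, 3.14, 3.14, 3.14, 3.14].

INTERFACE

Orientations are given as a unit quaternion [w, x, y, z].
In Python, from rig import bot gives the robot as it stands. The module is installed in compiled form; this text tells all that it offers.
- The arm moves only by the tool carry_out, never from a script. Its argument "plan" is a list that holds one entry, the list of rows, each a list of 4 numbers: the shift along the tool's x, y, z in mm, then the turn about the tool's y in rad. A call has 1 to 10 rows; each row shifts and turns the pose as measured when the row begins, along the tool's axes as they then stand; what a row does not reach is not made up. A row lasts 1/8 s, in which the tool goes at most 62.5 mm and 10.7 degrees, less where a joint would pass 70% of its speed; a pose out of reach is approached as far as the arm can. A call is refused whole if a number of a shift passes 62.5 or a number of a turn 0.188, either way. A call with a gripper value outside its range is refused whole. "fingers" is the opening, from -1 (shut) to 1 (fully open), set as the call begins (left out, the last holds). The fingers move at their own pace and stop on an object; "grip_force" is the grip in N (left out, the last holds). Time passes only in rows, so rows that do not move let the fingers close. It gives the time, the measured TCP pose, the force and the opening at its end, in the units of the state.
- bot.get_obs(): the state, without advancing time (a new reading comes with each control period).
- bot.camera(name): name is "scene" or "top" or "wrist"; returns a dict with "color" (480x640x3 uint8, red, green, blue), "range_z" (480x640 float32, m along the optical axis (not along the pixel's ray), 0 where there is no reading), "camera_matrix" (3x3 intrinsics, pixels), "extrinsics" (4x4, takes a point from world to camera coordinates). Camera axes: x right, y down, z forward; pixel columns grow to the right and rows downward; lengths in m; the calibration is good to about 2 mm. The wrist camera is an equidistant fisheye: a pixel r from the principal point sees the ray r / f radians off the axis. A picture is of the moment at which its call begins.
- bot.close_job(): hands the job in, once; it reports no verdict.
The state is a dict: "time": time; "joints": joint angles; "dq": joint speeds; "joint_efforts": joint torques, N m; "position": TCP position; "ee_rot": TCP orientation; "contact_force": force on the tool from outside, world axes, zero at the start; "moment": the same for the moment, N m; "width": opening from 0.0 (shut) to 1.0 (fully open).
Only numpy, scipy, OpenCV 4.12 (cv2) and the standard library are available. Lean on these libraries where they do the work, as an engineer would, in place of code of your own. Each camera call takes 0.05 s, during which the arm holds its last target.

## Working session

There is one attempt and no reset: what is moved stays moved. The work goes in short steps, Python scripts to look and compute and a tool call to move; the robot and the scene stay as the last step left them, time stands still between calls to the robot, and variables do not carry over. Pictures are saved under pics/ and viewed, and the job is handed in when it is done.

Besides the shell and the picture viewer there is one more tool, called as a command line: name --argument value ..., lists and objects as JSON in quotes. carry_out: Moves the arm, as the interface text tells. Its arguments: {"type":"object","properties":{"plan":{"type":"array","items":{"type":"array","items":{"type":"array","items":{"type":"number"}}}},"fingers":{"type":"number"},"grip_force":{"type":"number"}},"required":["plan"]}

```bash
mkdir -p pics; ls; python3 - <<'E'
from rig import bot
import cv2,numpy as np
o=bot.get_obs();print(o, bot.tip_extent)
for n in("scene","top","wrist"):
    c=bot.camera(n);cv2.imwrite(f"pics/{n}0.png",c["color"][:,:,::-1]);print(n,c["camera_matrix"].tolist(),np.round(c["extrinsics"],3).tolist())
    np.savez(f"pics/{n}0.npz",**c)
E
```

```text
pics
{'time': 0.0, 'joints': array([-1.47272552e+00,  2.59375227e-01,  1.53609565e+00, -2.80426494e-05,
        1.34799191e+00, -2.02763829e-01]), 'dq': array([-0.00150554, -0.00108537,  0.00092452,  0.00114706, -0.00045866,
        0.00181022]), 'joint_efforts': array([-3.53654541e-03, -4.46033335e+01, -2.90572983e+01, -9.11260704e-04,
        1.13837508e-02, -1.73518735e-06]), 'position': array([ 0.16295697, -0.52478027,  0.24745228]), 'ee_rot': array([ 0.10598755, -0.10593767,  0.69978273, -0.69846115]), 'contact_force': array([ 0.65912592, -0.66075037,  0.69950611]), 'moment': array([-0.00051261,  0.02364342,  0.0146012 ]), 'width': 1.0027398889343435} 0.017
scene [[521.8316173331804, 0.0, 324.5520402818501], [0.0, 521.8316173331804, 232.52288815864418], [0.0, 0.0, 1.0]] [[0.227, 0.974, 0.011, -0.058], [0.738, -0.165, -0.654, -0.3], [-0.635, 0.157, -0.756, 1.79], [0.0, 0.0, 0.0, 1.0]]
top [[525.9679905304367, 0.0, 318.5651237076079], [0.0, 525.9679905304367, 241.2986193331428], [0.0, 0.0, 1.0]] [[0.022, -1.0, -0.022, -0.036], [-0.992, -0.02, -0.122, 0.516], [0.122, 0.024, -0.992, 1.409], [0.0, 0.0, 0.0, 1.0]]
wrist [[371.64829954431775, 0.0, 323.6617370547721], [0.0, 371.64829954431775, 236.14412889783728], [0.0, 0.0, 1.0]] [[0.295, -0.955, -0.004, -0.548], [-0.908, -0.282, 0.309, -0.041], [-0.297, -0.088, -0.951, 0.382], [0.0, 0.0, 0.0, 1.0]]
```

View pics/scene0.png

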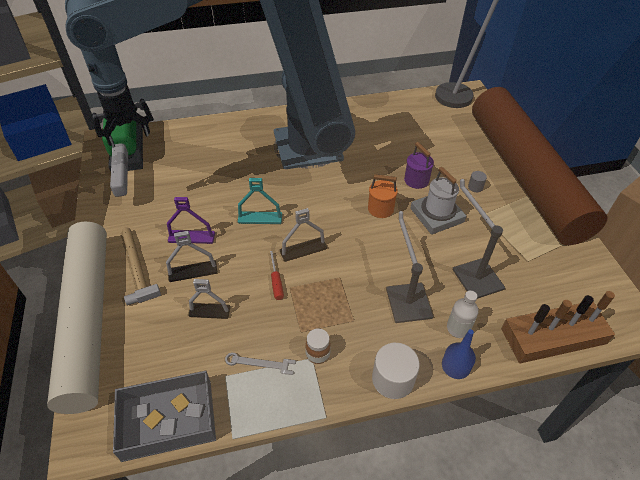

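View pics/top0.png

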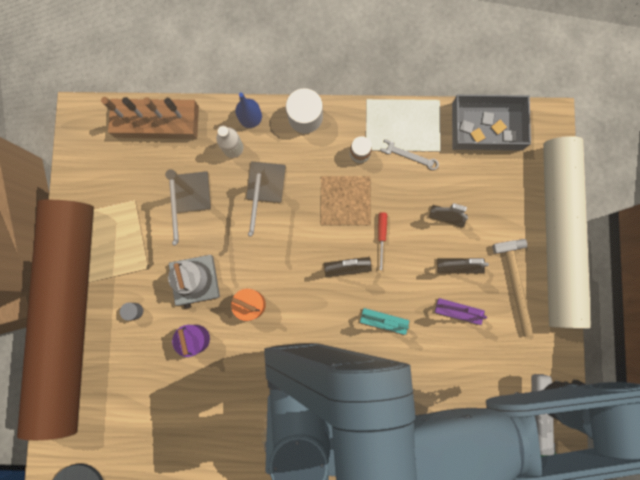

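View pics/wrist0.png

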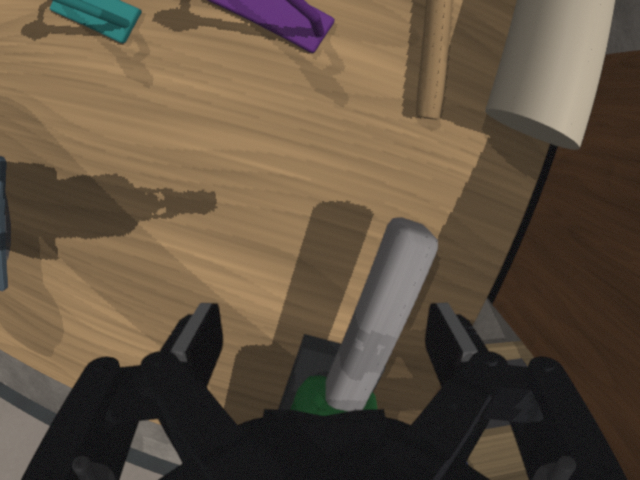

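Silver can on the grey warmer: top (190,278). The orange can (248,305) and purple can (190,340) are look-alikes. There are three steel irons, top (348,267), (460,266) and (448,215), and coloured decoys at (385,320) and (460,310). Next I'll unproject the depth.

```bash
cat > h.py <<'E'
import numpy as np,cv2
from scipy.spatial.transform import Rotation as R
def load(n,i): return dict(np.load(f"pics/{n}{i}.npz"))
def snap(n,i):
    from rig import bot
    c=bot.camera(n);cv2.imwrite(f"pics/{n}{i}.png",c["color"][:,:,::-1]);np.savez(f"pics/{n}{i}.npz",**c);return c
def cloud(c,wrist=False):
    K=c["camera_matrix"];E=c["extrinsics"];d=c["range_z"]
    v,u=np.mgrid[:480,:640]; x=(u-K[0,2])/K[0,0];y=(v-K[1,2])/K[1,1]
    if wrist:
        r=np.hypot(x,y);s=np.where(r>1e-9,np.tan(np.minimum(r,1.5))/np.maximum(r,1e-9),1);x=x*s;y=y*s
    P=np.stack([x*d,y*d,d],-1); P=(P-E[:3,3])@E[:3,:3]
    P[d<=0]=np.nan
    return P
def proj(c,p,wrist=False):
    E=c["extrinsics"];K=c["camera_matrix"];q=E[:3,:3]@np.asarray(p)+E[:3,3]
    if wrist:
        r=np.hypot(q[0],q[1]);t=np.arctan2(r,q[2]);return K[0,2]+K[0,0]*t*q[0]/r,K[1,2]+K[1,1]*t*q[1]/r
    return K[0,2]+K[0,0]*q[0]/q[2],K[1,2]+K[1,1]*q[1]/q[2]
def crop(c,x0,y0,x1,y1,name,s=4):
    cv2.imwrite(f"pics/{name}.png",cv2.resize(c["color"][y0:y1,x0:x1,::-1],None,fx=s,fy=s,interpolation=cv2.INTER_CUBIC))
E
python3 - <<'E'
from h import *
P=cloud(load("top",0));S=cloud(load("scene",0))
for n,u,v in [("bench",300,230),("A",348,267),("B",460,266),("C",448,215),("mat",345,200),("peg1tip",175,240),("peg1foot",200,195),("peg2tip",253,230),("peg2foot",275,185),("warmer",210,295),("canlid",195,280)]:
    print(n,np.round(P[v,u],3))
# clusters above z in both clouds
for nm,Q in(("top",P),("scene",S)):
  for n,(x0,x1,y0,y1) in dict(A=(.38,.52,-.18,-.02),B=(.38,.52,-.42,-.22),C=(.53,.66,-.40,-.22)).items():
    q=Q.reshape(-1,3);q=q[(q[:,0]>x0)&(q[:,0]<x1)&(q[:,1]>y0)&(q[:,1]<y1)&(q[:,2]>.008)]
    if len(q)<5: print(nm,n,len(q));continue
    print(nm,n,len(q),"zmax",np.round(np.sort(q[:,2])[-5:],3))
    for lo,hi in((.008,.02),(.02,.08),(.08,.5)):
        s=q[(q[:,2]>lo)&(q[:,2]<hi)]
        if len(s)>4:
            m=s.mean(0);w,V=np.linalg.eigh(np.cov(s[:,:2].T));print("  ",lo,len(s),np.round(m,3),"minmax",np.round(s.min(0),3),np.round(s.max(0),3),"ax",np.round(V[:,1],3),np.round(np.sqrt(w)*3.46,3))
E
```

```text
bench [ 0.552  0.029 -0.006]
A [ 0.449 -0.107  0.011]
B [ 0.458 -0.413  0.016]
C [ 0.599 -0.382  0.015]
mat [ 0.639 -0.096  0.002]
peg1tip [0.491 0.316 0.213]
peg1foot [0.644 0.313 0.011]
peg2tip [0.527 0.137 0.155]
peg2foot [0.676 0.102 0.012]
warmer [0.364 0.266 0.034]
canlid [0.399 0.285 0.127]
top A 681 zmax [0.168 0.169 0.169 0.169 0.17 ]
   0.008 470 [ 0.446 -0.103  0.013] minmax [ 0.392 -0.171  0.008] [ 0.486 -0.02   0.02 ] ax [-0.136  0.991] [0.05  0.134]
   0.02 47 [ 0.448 -0.097  0.064] minmax [ 0.437 -0.166  0.023] [ 0.463 -0.044  0.08 ] ax [-0.149  0.989] [0.013 0.184]
   0.08 164 [ 0.449 -0.105  0.13 ] minmax [ 0.44  -0.152  0.081] [ 0.461 -0.06   0.17 ] ax [-0.155  0.988] [0.011 0.085]
top B 489 zmax [0.168 0.168 0.168 0.168 0.169]
   0.008 318 [ 0.458 -0.373  0.012] minmax [ 0.387 -0.42   0.008] [ 0.52  -0.223  0.02 ] ax [-0.001  1.   ] [0.064 0.138]
   0.02 41 [ 0.459 -0.361  0.059] minmax [ 0.455 -0.373  0.021] [ 0.464 -0.354  0.08 ] ax [-0.035  0.999] [0.01  0.018]
   0.08 130 [ 0.459 -0.397  0.129] minmax [ 0.454 -0.419  0.08 ] [ 0.465 -0.366  0.169] ax [0.026 1.  
[... 947 characters left out ...]
] [ 0.484 -0.274  0.02 ] ax [0.017 1.   ] [0.044 0.07 ]
   0.02 65 [ 0.462 -0.364  0.052] minmax [ 0.457 -0.379  0.02 ] [ 0.477 -0.357  0.08 ] ax [-0.028  1.   ] [0.01  0.018]
   0.08 170 [ 0.463 -0.402  0.129] minmax [ 0.454 -0.42   0.08 ] [ 0.471 -0.37   0.167] ax [-0.018  1.   ] [0.011 0.044]
scene C 601 zmax [0.141 0.142 0.142 0.143 0.143]
   0.008 297 [ 0.605 -0.369  0.012] minmax [ 0.581 -0.4    0.008] [ 0.631 -0.334  0.019] ax [0.406 0.914] [0.037 0.066]
   0.02 80 [ 0.61  -0.351  0.054] minmax [ 0.59  -0.38   0.021] [ 0.618 -0.339  0.08 ] ax [0.338 0.941] [0.01 0.03]
   0.08 224 [ 0.602 -0.382  0.118] minmax [ 0.589 -0.4    0.081] [ 0.612 -0.362  0.143] ax [0.279 0.96 ] [0.012 0.038]
```

```bash
python3 - <<'E'
from h import *
t=load("top",0);s=load("scene",0)
a=cv2.resize(t["color"][150:370,130:300,::-1],(510,600)) ; 
cv2.imwrite("pics/t_can.png",cv2.resize(t["color"][160:360,110:310,::-1],(600,600),interpolation=cv2.INTER_CUBIC))
cv2.imwrite("pics/s_can.png",cv2.resize(s["color"][140:330,350:550,::-1],(632,600),interpolation=cv2.INTER_CUBIC))
cv2.imwrite("pics/s_irons.png",cv2.resize(s["color"][170:330,130:340,::-1],(787,600),interpolation=cv2.INTER_CUBIC))
E
```

```text
(no output)
```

View pics/t_can.png

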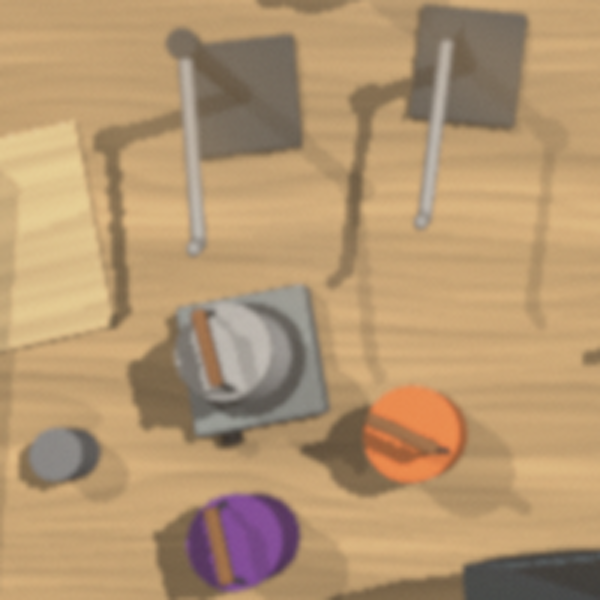

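View pics/s_can.png

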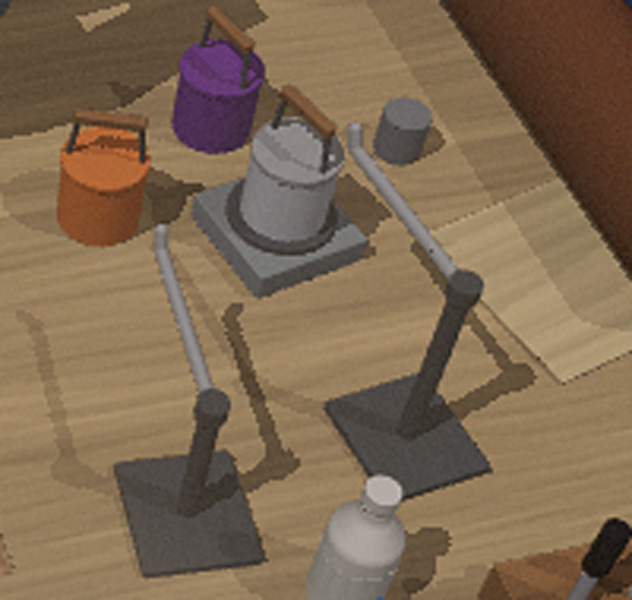

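View pics/s_irons.png

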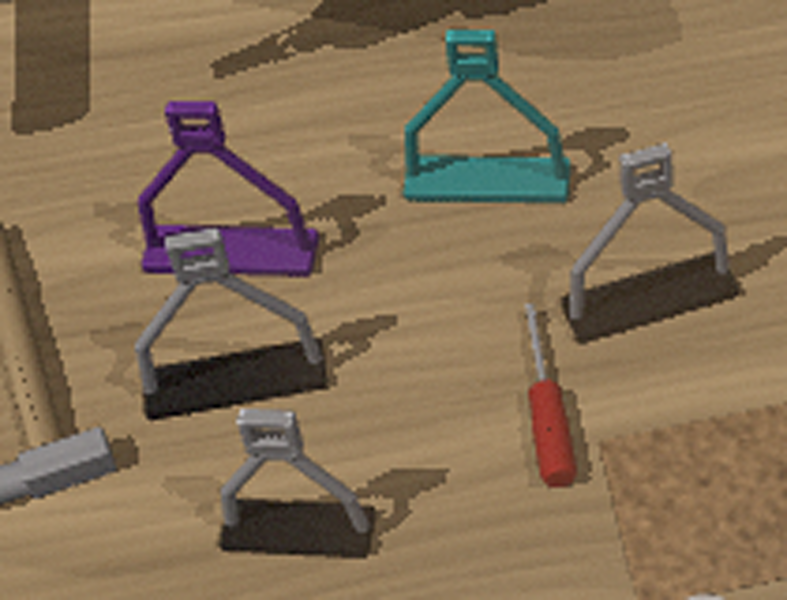

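Confirmed: two large steel irons (A and B, eye tops about 168 mm) and one small one (C, about 143 mm). The tall stand is the left one, behind the warmer. Next I'll measure the pegs, mat and can handle.

```bash
python3 - <<'E'
from h import *
for n in("top","scene"):
    Q=cloud(load(n,0)).reshape(-1,3)
    col=load(n,0)["color"].reshape(-1,3).astype(int)
    print(n)
    def sel(b): return (Q[:,0]>b[0])&(Q[:,0]<b[1])&(Q[:,1]>b[2])&(Q[:,1]<b[3])&(Q[:,2]>b[4])&(Q[:,2]<b[5])
    b=sel((.45,.6,-.02,.02,-.03,.008));print("bench",np.round(np.nanmean(Q[b],0),4))
    for nm,b in dict(tall=(.46,.64,.27,.37,.17,.25),short=(.48,.7,.07,.18,.12,.19)).items():
        m=sel(b);q=Q[m];mm=q.mean(0);w,V=np.linalg.eigh(np.cov(q[:,:2].T));v=V[:,1]*np.sign(V[0,1])
        t=(q[:,:2]-mm[:2])@v
        print(nm,m.sum(),np.round(mm,4),"dir",np.round(v,3),"ends",np.round(mm[:2]+v*t.min(),3),np.round(mm[:2]+v*t.max(),3),"z near/far",np.round([np.median(q[(t>a)&(t<a+.03),2]) for a in np.arange(t.min(),t.max(),.03)],3))
    # feet
    for nm,b in dict(tfoot=(.58,.76,.2,.4,.007,.018),sfoot=(.58,.78,.02,.18,.007,.018)).items():
        m=sel(b)&(col.max(1)<110);q=Q[m];print(nm,m.sum(),cv2.minAreaRect(q[:,:2].astype(np.float32)),np.round(np.median(q[:,2]),4))
    # mat
    hsv=cv2.cvtColor(load(n,0)["color"],cv2.COLOR_RGB2HSV).reshape(-1,3)
    m=sel((.55,.74,-.2,.0,-.01,.012))&(hsv[:,1]>95)&(hsv[:,2]<200)
    q=Q[m];print("mat",m.sum(),np.round(np.median(q,0),4),cv2.minAreaRect(q[:,:2].astype(np.float32)))
    # can
    m=sel((.33,.47,.2,.36,.155,.185));q=Q[m];mm=q.mean(0);w,V=np.linalg.eigh(np.cov(q[:,:2].T));print("bar",m.sum(),np.round(mm,4),np.round(q.min(0),3),np.round(q.max(0),3),V[:,1])
    m=sel((.33,.47,.2,.36,.115,.13));q=Q[m];print("lid",m.sum(),cv2.minEnclosingCircle(q[:,:2].astype(np.float32)))
    m=sel((.2,.47,.2,.36,.03,.05));q=Q[m];print("warm",m.sum(),np.round(q.min(0),3),np.round(q.max(0),3))
E
python3 - <<'E'
from h import *
q=[ 0.10598755, -0.10593767,  0.69978273, -0.69846115]
print(R.from_quat(q[1:]+q[:1]).as_matrix().round(3))
E
```

```text
top
bench [ 5.245e-01 -1.000e-04  6.000e-04]
tall 335 [0.5583 0.3251 0.2067] dir [0.991 0.132] ends [0.478 0.314] [0.64  0.336] z near/far [0.209 0.206 0.205 0.206 0.206 0.207]
short 396 [0.614  0.1342 0.1565] dir [ 0.996 -0.085] ends [0.509 0.143] [0.699 0.127] z near/far [0.159 0.155 0.156 0.156 0.156 0.157 0.158]
tfoot 44 ((0.6338926553726196, 0.3237992525100708), (0.08879772573709488, 0.018430769443511963), 62.7752685546875) 0.0132
sfoot 43 ((0.6473719477653503, 0.16004741191864014), (0.07058417797088623, 0.03759881108999252), 40.73710632324219) 0.0126
mat 3943 [ 0.6478 -0.1006  0.0032] ((0.6450518369674683, -0.10000352561473846), (0.19984595477581024, 0.1896866261959076), 89.86445617675781)
bar 146 [0.4069 0.3138 0.1739] [0.377 0.299 0.165] [0.438 0.329 0.182] [-0.95037148 -0.31111742]
lid 683 ((0.4066501259803772, 0.3146918714046478), 0.04298161342740059)
warm 802 [0.209 0.246 0.03 ] [0.47  0.359 0.05 ]
scene
bench [ 5.274e-01 -1.000e-04  3.000e-04]
tall 281 [0.5588 0.3214 0.2056] dir [0.992 0.126] ends [0.481 0.311] [0.64  0.332] z near/far [0.209 0.205 0.204 0.205 0.204 0.206]
short 397 [0.627  0.1297 0.1541] dir [ 0.996 -0.09 ] ends [0.513 0.14 ] [0.7   0.123] z near/far [0.158 0.155 0.156 0.155 0.155 0.157 0.149]
tfoot 1026 ((0.654740035533905, 0.3407197594642639), (0.11203167587518692, 0.11488919705152512), 6.466317176818848) 0.0124
sfoot 1207 ((0.6884695291519165, 0.12572450935840607), (0.10144341737031937, 0.11232583969831467), 84.528564453125) 0.0125
mat 3743 [ 0.6422 -0.0991  0.0031] ((0.6450737714767456, -0.09995411336421967), (0.18959331512451172, 0.19983552396297455), 0.024679366499185562)
bar 120 [0.4124 0.3117 0.1709] [0.377 0.297 0.156] [0.442 0.328 0.178] [-0.94892255 -0.3155091 ]
lid 462 ((0.40825754404067993, 0.31224751472473145), 0.04417547211050987)
warm 652 [0.237 0.244 0.03 ] [0.47 0.36 0.05]
[[-0.955 -0.     0.296]
 [-0.296  0.002 -0.955]
 [-0.    -1.    -0.002]]
```

```bash
cat > go.py <<'E'
import sys,numpy as np
from rig import bot
from h import *
# usage: go.py x y z [axdeg: desired world heading of the jaw axis mod 180] [step]
o=bot.get_obs();p=np.array(o["position"]);q=o["ee_rot"];M=R.from_quat([q[1],q[2],q[3],q[0]]).as_matrix()
t=np.array([float(a) for a in sys.argv[1:4]])
h=np.degrees(np.arctan2(M[1,2],M[0,2]))
d=M.T@((t-p)*1000)
print("t",round(o["time"],2),"pos",p.round(4),"jaw heading",round(h,1),"tilt",np.round(M[:,1],3),"joints",np.round(o["joints"],2),"F",np.round(o["contact_force"],1),"w",round(o["width"],3))
print("shift",d.round(1),"dist",np.linalg.norm(d).round(1))
if len(sys.argv)>4 and sys.argv[4]!='-':
    e=(float(sys.argv[4])-h+90)%180-90
    # world yaw +e => about tool y (down) = -e
    print("turn about tool y", round(-np.radians(e),3),"rad; alt",round(-np.radians(e-np.sign(e)*180),3))
n=int(np.ceil(np.linalg.norm(d)/float(sys.argv[5] if len(sys.argv)>5 else 50)));print(n,"rows of",(d/n).round(1))
E
python3 - <<'E'
from h import *
for n,c in(("top",[(320,178),(370,177),(371,224),(321,226)]),("scene",[(290,284),(340,278),(353,320),(303,330)])):
    P=cloud(load(n,0));k=load(n,0)
    # intersect with z=.004
    E=k["extrinsics"];K=k["camera_matrix"];C=-E[:3,:3].T@E[:3,3]
    pts=[]
    for u,v in c:
        d=E[:3,:3].T@np.array([(u-K[0,2])/K[0,0],(v-K[1,2])/K[1,1],1]);pts.append(C+d*(.004-C[2])/d[2])
    print(np.round(pts,3)[:,:2].tolist(),np.mean(pts,0).round(4))
E
python3 go.py .163 -.525 .35; python3 go.py .42 -.30 .35
```

```text
[[0.701, -0.024], [0.706, -0.166], [0.572, -0.17], [0.563, -0.03]] [ 0.6354 -0.0976  0.004 ]
[[0.56, -0.166], [0.571, -0.03], [0.706, -0.03], [0.706, -0.161]] [ 0.6358 -0.0968  0.004 ]
t 0.15 pos [ 0.1629 -0.5249  0.2477] jaw heading -72.8 tilt [-0.     0.001 -1.   ] joints [-1.47  0.26  1.54 -0.    1.35 -0.2 ] F [-0.5 -0.4  0.6] w 0.998
shift [-1.000e-01 -1.023e+02 -0.000e+00] dist 102.3
3 rows of [ -0.  -34.1  -0. ]
t 0.15 pos [ 0.1629 -0.5249  0.2477] jaw heading -72.8 tilt [-0.     0.001 -1.   ] joints [-1.47  0.26  1.54 -0.    1.35 -0.2 ] F [-0.5 -0.4  0.6] w 0.998
shift [-312.2 -102.1 -138.8] dist 356.6
8 rows of [-39.  -12.8 -17.3]
```

carry_out --plan '[[[0, -34, 0, 0], [0, -34, 0, 0], [0, -34, 0, 0], [-40, 0, -18, 0], [-40, 0, -18, 0], [-40, 0, -18, 0], [-40, 0, -18, 0], [-40, 0, -18, 0], [-40, 0, -18, 0], [-40, 0, -18, 0]]]'

```text
time: 1.4
position: [0.3973, -0.3172, 0.3502]
ee_rot: [0.103, -0.103, 0.703, -0.696]
contact_force: [0.6, -0.1, 0.4]
width: 1.003
```

```bash
python3 go.py .409 .313 .35 -71.7
```

```text
t 1.4 pos [ 0.3973 -0.3172  0.3502] jaw heading -73.2 tilt [-0.001  0.008 -1.   ] joints [-0.9   0.14  1.44  0.    1.57  0.38] F [ 0.6 -0.1  0.4] w 1.003
shift [-193.5    5.5 -599.8] dist 630.3
turn about tool y -0.026 rad; alt 3.116
13 rows of [-14.9   0.4 -46.1]
```

carry_out --plan '[[[-15, 0, -46, 0], [-15, 0, -46, 0], [-15, 0, -46, 0], [-15, 0, -46, 0], [-15, 0, -46, 0], [-15, 0, -46, 0], [-15, 0, -46, 0], [-15, 0, -46, 0], [-15, 0, -46, 0], [-15, 0, -46, 0]]]'

```text
time: 2.65
position: [0.4067, 0.1818, 0.3527]
ee_rot: [0.103, -0.104, 0.704, -0.695]
contact_force: [1.2, 1.1, -0.6]
width: 0.998
```

```bash
python3 go.py .409 .313 .35 -71.7;
```

```text
t 2.65 pos [0.4067 0.1818 0.3527] jaw heading -73.2 tilt [-0.003  0.012 -1.   ] joints [0.16 0.01 1.57 0.01 1.56 1.44] F [ 1.2  1.1 -0.6] w 0.998
shift [ -40.     4.2 -124.9] dist 131.3
turn about tool y -0.027 rad; alt 3.115
3 rows of [-13.3   1.4 -41.6]
```

carry_out --plan '[[[-14, 1, -43, -0.01], [-14, 1, -43, -0.01], [-14, 1, -43, -0.01], [0, 0, 0, 0], [0, 0, 0, 0]]]'

```text
time: 3.28
position: [0.4062, 0.3246, 0.3494]
ee_rot: [0.115, -0.117, 0.701, -0.694]
contact_force: [-0.5, -0.6, -0.2]
width: 0.999
```

```bash
python3 go.py .409 .313 .25 -71.7; python3 - <<'E'
from h import *
snap("wrist",1);snap("top",1);snap("scene",1)
Q=cloud(load("wrist",1),True).reshape(-1,3)
def sel(b): return (Q[:,0]>b[0])&(Q[:,0]<b[1])&(Q[:,1]>b[2])&(Q[:,1]<b[3])&(Q[:,2]>b[4])&(Q[:,2]<b[5])
m=sel((.33,.47,.25,.38,.15,.185));q=Q[m];mm=q.mean(0);w,V=np.linalg.eigh(np.cov(q[:,:2].T));print("bar",m.sum(),np.round(mm,4),np.round(q.min(0),3),np.round(q.max(0),3),V[:,1])
m=sel((.33,.47,.25,.36,.115,.13));q=Q[m];print("lid",m.sum(),cv2.minEnclosingCircle(q[:,:2].astype(np.float32)))
E
```

```text
t 3.27 pos [0.4062 0.3246 0.3494] jaw heading -71.1 tilt [-0.005  0.01  -1.   ] joints [0.45 0.15 1.42 0.01 1.56 1.69] F [-0.5 -0.6 -0.2] w 0.999
shift [ 0.9 99.2 13. ] dist 100.1
turn about tool y 0.01 rad; alt -3.132
3 rows of [ 0.3 33.1  4.3]
bar 1070 [0.4084 0.3151 0.1734] [0.374 0.3   0.15 ] [0.438 0.329 0.176] [-0.95368664 -0.30080193]
lid 4538 ((0.4059169888496399, 0.31423211097717285), 0.04226808249950409)
```

View pics/wrist1.png

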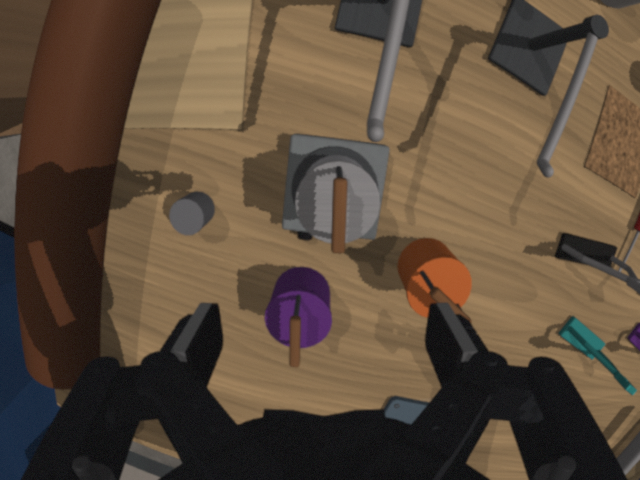

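```bash
python3 go.py .409 .3147 .167 -72.4
```

```text
t 3.42 pos [0.4065 0.3239 0.3498] jaw heading -71.2 tilt [-0.005  0.011 -1.   ] joints [0.45 0.15 1.42 0.01 1.56 1.69] F [-0.2  0.3 -0.9] w 1.001
shift [  0.5 182.7  11.6] dist 183.1
turn about tool y 0.02 rad; alt -3.121
4 rows of [ 0.1 45.7  2.9]
```

carry_out --plan '[[[0, 10, 6, 0.01], [0, 30, 6, 0.01], [0, 35, 0, 0], [0, 35, 0, 0], [0, 35, 0, 0], [0, 25, 0, 0], [0, 10, 0, 0], [0, 0, 0, 0]]]'

```text
time: 4.42
position: [0.4117, 0.3055, 0.1633]
ee_rot: [0.103, -0.103, 0.703, -0.696]
contact_force: [0.0, -0.3, 0.1]
width: 0.999
```

```bash
python3 go.py .409 .3147 .167 -72.4
```

```text
t 4.42 pos [0.4117 0.3055 0.1633] jaw heading -73.2 tilt [-0.002  0.01  -1.   ] joints [0.41 0.27 1.75 0.01 1.13 1.69] F [ 0.  -0.3  0.1] w 0.999
shift [-0.1 -3.6 -9.6] dist 10.3
turn about tool y -0.014 rad; alt 3.128
1 rows of [-0.1 -3.6 -9.6]
```

carry_out --plan '[[[0, -3, -9, -0.01], [0, 0, 0, 0]]]'

```text
time: 4.68
position: [0.4103, 0.3149, 0.1686]
ee_rot: [0.108, -0.106, 0.703, -0.695]
contact_force: [0.3, 0.3, -0.6]
width: 0.997
```

```bash
python3 go.py .409 .3147 .167 -72.4;python3 - <<'E'
from h import *
snap("wrist",2)
E
```

```text
t 4.67 pos [0.4103 0.3149 0.1686] jaw heading -72.6 tilt [ 0.001  0.012 -1.   ] joints [0.43 0.26 1.73 0.01 1.14 1.7 ] F [ 0.3  0.3 -0.6] w 0.997
shift [ 1.3  1.6 -0.2] dist 2.1
turn about tool y -0.004 rad; alt 3.137
1 rows of [ 1.3  1.6 -0.2]
```

View pics/wrist2.png

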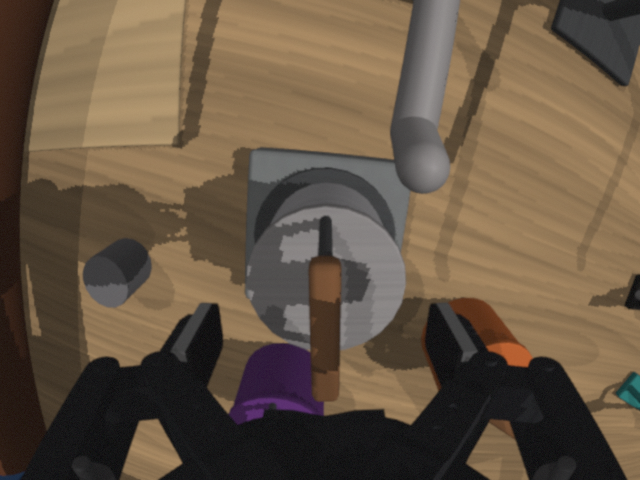

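The silver can's bar (325,325) sits centred between the pads. Closing on it.

carry_out --plan '[[[0, 1, 0, 0], [0, 0, 0, 0], [0, 0, 0, 0], [0, 0, 0, 0], [0, 0, 0, 0], [0, 0, 0, 0], [0, 0, 0, 0], [0, 0, 0, 0]]]' --fingers -1 --grip_force 60

```text
time: 5.72
position: [0.4108, 0.3149, 0.1685]
ee_rot: [0.109, -0.105, 0.703, -0.695]
contact_force: [0.1, 0.4, 1.9]
width: 0.126
```

Gripped (0.126 × 85 ≈ 11 mm, which matches the bar). Lifting.

carry_out --plan '[[[0, -15, 0, 0], [0, -25, 0, 0], [0, -30, 0, 0], [0, -30, 0, 0], [0, -30, 0, 0], [0, -30, 0, 0], [0, -25, 0, 0], [0, -10, 0, 0], [0, 0, 0, 0]]]'

```text
time: 6.85
position: [0.4059, 0.311, 0.3674]
ee_rot: [0.103, -0.111, 0.702, -0.696]
contact_force: [-0.2, -0.2, -6.9]
width: 0.123
```

```bash
python3 go.py .41 -.02 .36 - 40; python3 go.py .5 -.097 .36 - 40;
```

```text
t 6.85 pos [0.4059 0.311  0.3674] jaw heading -72.6 tilt [-0.011  0.006 -1.   ] joints [0.43 0.14 1.4  0.01 1.61 1.7 ] F [-0.2 -0.2 -6.9] w 0.123
shift [ 95.    5.4 317.1] dist 331.1
9 rows of [10.6  0.6 35.2]
t 6.85 pos [0.4059 0.311  0.3674] jaw heading -72.6 tilt [-0.011  0.006 -1.   ] joints [0.43 0.14 1.4  0.01 1.61 1.7 ] F [-0.2 -0.2 -6.9] w 0.123
shift [ 32.2   4.  417.5] dist 418.7
11 rows of [ 2.9  0.4 38. ]
```

carry_out --plan '[[[5, 0, 15, 0], [10, 0, 32, 0], [11, 0, 38, 0], [11, 0, 38, 0], [11, 0, 38, 0], [11, 0, 38, 0], [11, 0, 38, 0], [11, 0, 38, 0], [10, 0, 30, 0], [5, 0, 15, 0]]]'

```text
time: 8.1
position: [0.401, -0.0398, 0.354]
ee_rot: [0.095, -0.119, 0.701, -0.697]
contact_force: [-0.7, -0.3, -6.8]
width: 0.128
```

```bash
python3 go.py .6356 -.097 .36 - 40;
```

```text
t 8.1 pos [ 0.401  -0.0398  0.354 ] jaw heading -72.6 tilt [-0.034 -0.    -0.999] joints [-0.37 -0.05  1.63 -0.01  1.59  0.9 ] F [-0.7 -0.3 -6.8] w 0.128
shift [-206.4  -14.   124.8] dist 241.6
7 rows of [-29.5  -2.   17.8]
```

carry_out --plan '[[[-15, -2, 9, 0], [-28, -2, 17, 0], [-30, -2, 18, 0], [-30, -2, 18, 0], [-30, -2, 18, 0], [-30, -2, 18, 0], [-25, -2, 15, 0], [-12, 0, 8, 0], [0, 0, 0, 0]]]'

```text
time: 9.22
position: [0.6338, -0.0995, 0.3473]
ee_rot: [0.089, -0.123, 0.703, -0.694]
contact_force: [-0.3, -0.6, -5.6]
width: 0.126
```

```bash
python3 go.py .6356 -.097 .134 - 40;
```

```text
t 9.22 pos [ 0.6338 -0.0995  0.3473] jaw heading -72.7 tilt [-0.05   0.006 -0.999] joints [-0.32  0.42  1.06 -0.01  1.7   0.94] F [-0.3 -0.6 -5.6] w 0.126
shift [-12.3 213.    2.4] dist 213.4
6 rows of [-2.  35.5  0.4]
```

carry_out --plan '[[[-3, 25, 0, 0], [-3, 40, 0, 0], [-3, 40, 0, 0], [-2, 40, 0, 0], [-1, 35, 0, 0], [0, 15, 0, 0], [0, 0, 0, 0]]]'

```text
time: 10.1
position: [0.631, -0.0924, 0.1453]
ee_rot: [0.088, -0.126, 0.704, -0.693]
contact_force: [0.4, 0.1, -5.6]
width: 0.12
```

```bash
python3 go.py .6356 -.097 .1325 - 40;
```

```text
t 10.1 pos [ 0.631  -0.0924  0.1453] jaw heading -72.6 tilt [-0.054  0.007 -0.998] joints [-0.31  0.52  1.4  -0.01  1.28  0.96] F [ 0.4  0.1 -5.6] w 0.12
shift [-3.7 12.5  6.1] dist 14.4
1 rows of [-3.7 12.5  6.1]
```

carry_out --plan '[[[-2, 5, 3, 0], [-2, 4, 3, 0], [0, 2, 0, 0], [0, 1, 0, 0], [0, 0, 0, 0]]]'

```text
time: 10.72
position: [0.6392, -0.0982, 0.1373]
ee_rot: [0.091, -0.123, 0.703, -0.695]
contact_force: [1.5, 0.5, -5.6]
width: 0.126
```

```bash
python3 go.py .6356 -.097 .1325 - 40;
```

```text
t 10.72 pos [ 0.6392 -0.0982  0.1373] jaw heading -72.6 tilt [-0.046  0.004 -0.999] joints [-0.32  0.54  1.39 -0.01  1.26  0.95] F [ 1.5  0.5 -5.6] w 0.126
shift [ 2.8  5.  -2.1] dist 6.1
1 rows of [ 2.8  5.  -2.1]
```

carry_out --plan '[[[0, 3, 0, 0], [0, 2, 0, 0], [0, 0, 0, 0]]]'

```text
time: 11.1
position: [0.6395, -0.0984, 0.1341]
ee_rot: [0.092, -0.122, 0.702, -0.695]
contact_force: [-0.8, 0.2, -6.1]
width: 0.133
```

```bash
python3 go.py .6356 -.097 .1325 - 40;
```

```text
t 11.1 pos [ 0.6395 -0.0984  0.1341] jaw heading -72.6 tilt [-0.044  0.003 -0.999] joints [-0.32  0.54  1.39 -0.01  1.25  0.95] F [-0.8  0.2 -6.1] w 0.133
shift [ 3.2  1.8 -2.5] dist 4.4
1 rows of [ 3.2  1.8 -2.5]
```

carry_out --plan '[[[0, 2, 0, 0], [0, 2, 0, 0], [0, 1, 0, 0]]]'

```text
time: 11.48
position: [0.6399, -0.0989, 0.134]
ee_rot: [0.093, -0.121, 0.701, -0.696]
contact_force: [-2.9, 0.7, 2.0]
width: 0.126
```

```bash
python3 go.py .6356 -.097 .1325 - 40;python3 - <<'E'
from h import *
c=snap("scene",2);crop(c,230,170,450,335,"s_mat2",3)
E
```

```text
t 11.47 pos [ 0.6399 -0.0989  0.134 ] jaw heading -72.6 tilt [-0.04   0.001 -0.999] joints [-0.32  0.54  1.4  -0.01  1.24  0.95] F [-2.9  0.7  2. ] w 0.126
shift [ 3.5  1.7 -3. ] dist 5.0
1 rows of [ 3.5  1.7 -3. ]
```

View pics/scene2.png

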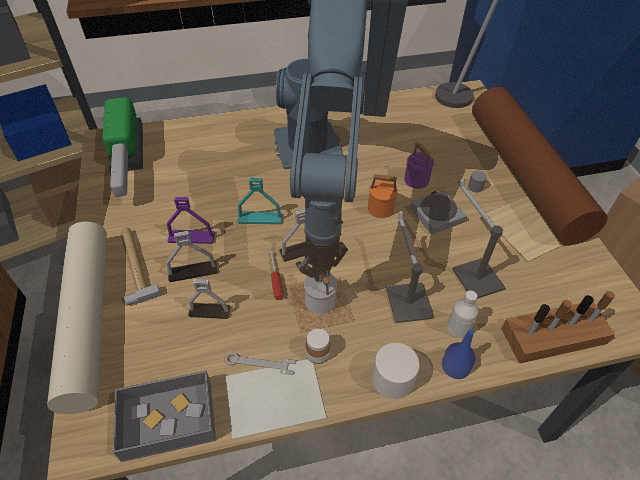

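The can (320,290) touches the mat (force reversed to +2 N). Releasing.

carry_out --plan '[[[0, 0, 0, 0], [0, 0, 0, 0], [0, 0, 0, 0], [0, 0, 0, 0], [0, 0, 0, 0], [0, 0, 0, 0]]]' --fingers 0.3

```text
time: 12.28
position: [0.6413, -0.0992, 0.1336]
ee_rot: [0.094, -0.12, 0.701, -0.697]
contact_force: [-0.5, 0.7, -0.4]
width: 0.649
```

carry_out --plan '[[[0, -20, 0, 0], [0, -35, 0, 0], [0, -40, 0, 0], [0, -40, 0, 0], [0, -40, 0, 0], [0, -35, 0, 0], [0, -15, 0, 0], [0, 0, 0, 0]]]'

```text
time: 13.28
position: [0.6494, -0.0993, 0.3645]
ee_rot: [0.093, -0.121, 0.701, -0.696]
contact_force: [-0.0, 1.3, -0.3]
width: 0.649
```

```bash
cat > irons.py <<'E'
import sys
from h import *
i=sys.argv[1]
regs=dict(A=(.36,.54,-.21,.0),B=(.36,.55,-.48,-.28),C=(.54,.70,-.48,-.28))
for n in("top","scene","wrist"):
    c=snap(n,i);Q=cloud(c,n=="wrist").reshape(-1,3);col=c["color"].reshape(-1,3).astype(int)
    steel=(col.max(1)-col.min(1)<35)
    for k,(x0,x1,y0,y1) in regs.items():
        m=(Q[:,0]>x0)&(Q[:,0]<x1)&(Q[:,1]>y0)&(Q[:,1]<y1)&steel
        zlo=.098 if k=="C" else .124
        q=Q[m&(Q[:,2]>zlo)&(Q[:,2]<.19)]
        if len(q)<25: continue
        mm=q.mean(0);w,V=np.linalg.eigh(np.cov(q[:,:2].T));print(n,k,len(q),np.round(mm,4),"z",np.round(np.percentile(q[:,2],[2,98]),3),"heading of y",np.round(np.degrees(np.arctan2(V[1,1],V[0,1]))%180,1),np.round(np.sqrt(w)*3.46,3))
E
python3 irons.py 3; python3 go.py .45 -.107 .3
```

```text
top A 85 [ 0.449  -0.105   0.1601] z [0.132 0.169] heading of y 98.6 [0.013 0.036]
top B 102 [ 0.4586 -0.4139  0.158 ] z [0.134 0.169] heading of y 90.4 [0.013 0.04 ]
top C 110 [ 0.5963 -0.3805  0.128 ] z [0.1   0.144] heading of y 73.0 [0.011 0.037]
scene A 76 [ 0.4556 -0.1162  0.1429] z [0.125 0.165] heading of y 101.0 [0.011 0.025]
scene B 182 [ 0.4629 -0.4187  0.1483] z [0.125 0.168] heading of y 89.4 [0.013 0.037]
scene C 198 [ 0.6012 -0.3847  0.1235] z [0.1   0.141] heading of y 74.1 [0.014 0.037]
wrist A 793 [ 0.4515 -0.1059  0.1493] z [0.125 0.165] heading of y 99.3 [0.012 0.035]
wrist C 392 [ 0.5987 -0.3766  0.1275] z [0.102 0.139] heading of y 76.5 [0.012 0.039]
t 13.43 pos [ 0.6487 -0.0991  0.3619] jaw heading -72.6 tilt [-0.043  0.003 -0.999] joints [-0.32  0.45  0.99 -0.01  1.74  0.95] F [ 0.4 -0.4  0. ] w 0.648
shift [189.3  70.4 -50.8] dist 208.2
5 rows of [ 37.9  14.1 -10.2]
```

View pics/wrist3.png

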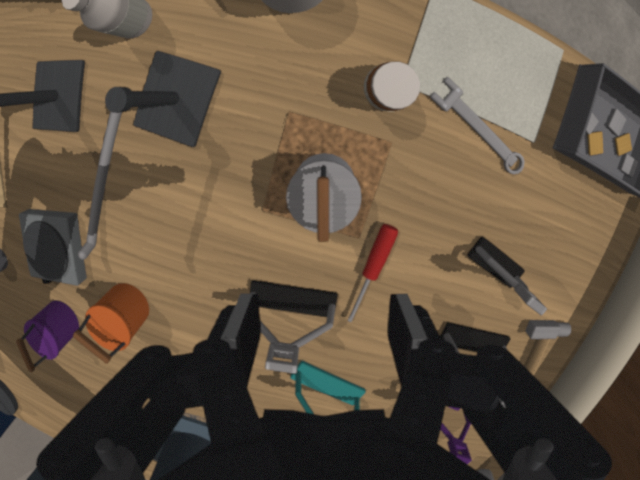

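View pics/scene3.png

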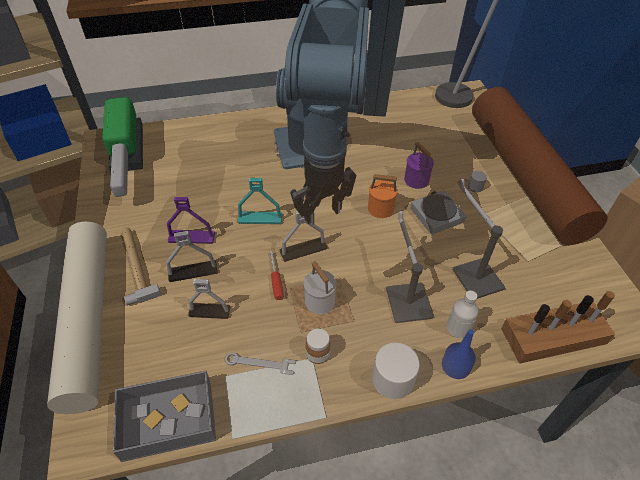

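The can (320,288) stands upright on the mat. Measuring its offset.

```bash
cat > can.py <<'E'
import sys
from h import *
i=sys.argv[1]
for n in("top","scene","wrist"):
    Q=cloud(load(n,i),n=="wrist").reshape(-1,3)
    m=(abs(Q[:,0]-.64)<.08)&(abs(Q[:,1]+.1)<.08)&(Q[:,2]>.076)&(Q[:,2]<.095);q=Q[m]
    if len(q)>50: print(n,m.sum(),cv2.minEnclosingCircle(q[:,:2].astype(np.float32)),np.median(q[:,2]))
E
python3 can.py 3
```

```text
top 364 ((0.6386054754257202, -0.09209052473306656), 0.03966670110821724) 0.08661709817937799
scene 644 ((0.6313564777374268, -0.10052461922168732), 0.043621137738227844) 0.08632057178413126
wrist 3499 ((0.6289682388305664, -0.0993436798453331), 0.042483244091272354) 0.08635187631944007
```

carry_out --plan '[[[0, 0, 0, -0.17], [0, 0, 0, -0.17], [0, 0, 0, -0.17], [0, 0, 0, -0.17], [0, 0, 0, -0.17], [0, 0, 0, -0.17], [0, 0, 0, -0.17], [0, 0, 0, -0.17], [0, 0, 0, 0]]]'

```text
time: 14.55
position: [0.6448, -0.098, 0.3466]
ee_rot: [-0.52, 0.545, -0.485, 0.444]
contact_force: [0.3, -0.4, -0.9]
width: 0.654
```

```bash
python3 go.py .453 -.107 .28 9.3 35
```

```text
t 14.55 pos [ 0.6448 -0.098   0.3466] jaw heading 7.8 tilt [-0.068  0.011 -0.998] joints [-0.32  0.46  1.01 -0.01  1.74 -0.45] F [ 0.3 -0.4 -0.9] w 0.654
shift [ -15.5   79.3 -186.4] dist 203.2
turn about tool y -0.026 rad; alt 3.116
6 rows of [ -2.6  13.2 -31.1]
```

carry_out --plan '[[[-1, 6, -15, 0], [-2, 12, -28, 0], [-3, 12, -30, 0], [-3, 12, -30, 0], [-3, 12, -30, 0], [-2, 12, -28, 0], [-1, 6, -15, 0], [0, 0, 0, 0]]]'

```text
time: 15.55
position: [0.4553, -0.1027, 0.2782]
ee_rot: [-0.51, 0.539, -0.497, 0.449]
contact_force: [0.9, -0.7, 0.7]
width: 0.649
```

```bash
python3 go.py .453 -.107 .152 9.3 35
```

```text
t 15.55 pos [ 0.4553 -0.1027  0.2782] jaw heading 6.0 tilt [-0.077  0.015 -0.997] joints [-0.45  0.14  1.62 -0.02  1.46 -0.55] F [ 0.9 -0.7  0.7] w 0.649
shift [  6.8 126.    6.8] dist 126.3
turn about tool y -0.058 rad; alt 3.083
4 rows of [ 1.7 31.5  1.7]
```

carry_out --plan '[[[0, 0, 0, 0], [0, 0, 0, 0], [0, 0, 0, 0], [0, 0, 0, 0]]]'

```text
time: 16.05
position: [0.4575, -0.103, 0.2783]
ee_rot: [-0.51, 0.538, -0.497, 0.45]
contact_force: [-0.2, 0.9, 0.1]
width: 0.649
```

```bash
python3 go.py .453 -.107 .152 9.3 35
```

```text
t 16.05 pos [ 0.4575 -0.103   0.2783] jaw heading 5.8 tilt [-0.076  0.014 -0.997] joints [-0.45  0.14  1.61 -0.02  1.46 -0.54] F [-0.2  0.9  0.1] w 0.649
shift [  6.3 126.2   4.5] dist 126.5
turn about tool y -0.061 rad; alt 3.08
4 rows of [ 1.6 31.6  1.1]
```

carry_out --plan '[[[0, 0, 0, -0.06]]]'

```text
time: 16.18
position: [0.4577, -0.103, 0.2783]
ee_rot: [-0.525, 0.552, -0.482, 0.434]
contact_force: [0.4, 0.7, 0.3]
width: 0.649
```

```bash
python3 go.py .453 -.107 .152 9.3 35
```

```text
t 16.18 pos [ 0.4577 -0.103   0.2783] jaw heading 9.3 tilt [-0.076  0.014 -0.997] joints [-0.45  0.14  1.61 -0.02  1.46 -0.6 ] F [0.4 0.7 0.3] w 0.649
shift [  6.6 126.2   3.9] dist 126.5
turn about tool y 0.0 rad; alt -3.141
4 rows of [ 1.6 31.6  1. ]
```

carry_out --plan '[[[2, 32, 1, 0], [2, 40, 1, 0], [2, 36, 1, 0], [1, 18, 1, 0], [0, 0, 0, 0]]]'

```text
time: 16.8
position: [0.4552, -0.1081, 0.1497]
ee_rot: [-0.525, 0.552, -0.48, 0.435]
contact_force: [1.0, -0.8, 1.0]
width: 0.649
```

```bash
python3 go.py .453 -.107 .152 9.3 35; python3 irons.py 4
```

```text
t 16.8 pos [ 0.4552 -0.1081  0.1497] jaw heading 9.3 tilt [-0.073  0.013 -0.997] joints [-0.46  0.25  1.81 -0.02  1.15 -0.61] F [ 1.  -0.8  1. ] w 0.649
shift [-1.5 -2.1 -2.1] dist 3.3
turn about tool y 0.001 rad; alt -3.141
1 rows of [-1.5 -2.1 -2.1]
top B 100 [ 0.4586 -0.4138  0.1578] z [0.131 0.168] heading of y 90.3 [0.013 0.039]
top C 111 [ 0.5964 -0.3808  0.1278] z [0.1   0.143] heading of y 75.1 [0.012 0.037]
scene A 177 [ 0.4694 -0.1138  0.16  ] z [0.13 0.19] heading of y 12.9 [0.021 0.107]
scene B 179 [ 0.4627 -0.4185  0.149 ] z [0.127 0.168] heading of y 90.9 [0.013 0.037]
scene C 194 [ 0.6011 -0.3846  0.124 ] z [0.102 0.141] heading of y 74.7 [0.014 0.037]
wrist A 12605 [ 0.4592 -0.1009  0.1677] z [0.136 0.19 ] heading of y 8.5 [0.028 0.104]
```

View pics/wrist4.png

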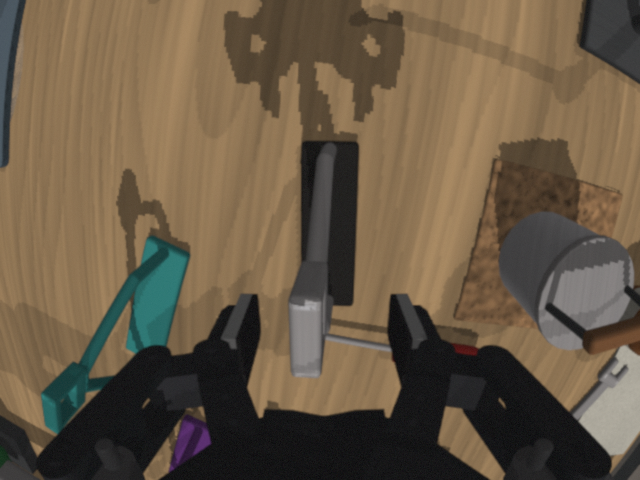

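The eye (307,320) lies between the pads, squared up. Closing.

carry_out --plan '[[[-1, -2, -4, 0], [0, 0, 0, 0], [0, 0, 0, 0], [0, 0, 0, 0], [0, 0, 0, 0], [0, 0, 0, 0]]]' --fingers -1 --grip_force 70

```text
time: 17.7
position: [0.4542, -0.1091, 0.1568]
ee_rot: [-0.526, 0.551, -0.476, 0.439]
contact_force: [-0.2, -0.6, 0.3]
width: 0.125
```

carry_out --plan '[[[0, -30, 0, 0], [0, -50, 0, 0], [0, -50, 0, 0], [0, -30, 0, 0], [0, 0, 0, 0]]]'

```text
time: 18.32
position: [0.4619, -0.1092, 0.316]
ee_rot: [-0.525, 0.552, -0.481, 0.434]
contact_force: [-0.1, 0.2, -4.6]
width: 0.126
```

```bash
python3 go.py .41 .303 .29 7.4 55
```

```text
t 18.32 pos [ 0.4619 -0.1092  0.316 ] jaw heading 9.4 tilt [-0.075  0.014 -0.997] joints [-0.45  0.13  1.53 -0.02  1.55 -0.61] F [-0.1  0.2 -4.6] w 0.126
shift [-414.3   35.6   17.7] dist 416.2
turn about tool y 0.034 rad; alt -3.107
8 rows of [-51.8   4.5   2.2]
```

carry_out --plan '[[[-30, 0, 1, 0.01], [-50, 2, 2, 0.01], [-55, 2, 2, 0.01], [-55, 2, 2, 0], [-55, 2, 2, 0], [-55, 2, 2, 0], [-55, 2, 2, 0], [-40, 2, 2, 0], [-15, 0, 0, 0], [0, 0, 0, 0]]]'

```text
time: 19.58
position: [0.4093, 0.309, 0.2866]
ee_rot: [-0.506, 0.554, -0.498, 0.435]
contact_force: [0.6, 0.1, -4.8]
width: 0.123
```

```bash
python3 go.py .42 .305 .285 7.4 55;python3 - <<'E'
from h import *
snap("scene",5);snap("wrist",5);snap("top",5)
E
```

```text
t 19.57 pos [0.4093 0.309  0.2866] jaw heading 7.3 tilt [-0.112  0.009 -0.994] joints [0.39 0.22 1.49 0.05 1.53 0.26] F [ 0.6  0.1 -4.8] w 0.123
shift [ 5.4  0.3 10.2] dist 11.5
turn about tool y -0.001 rad; alt 3.141
1 rows of [ 5.4  0.3 10.2]
```

View pics/scene5.png

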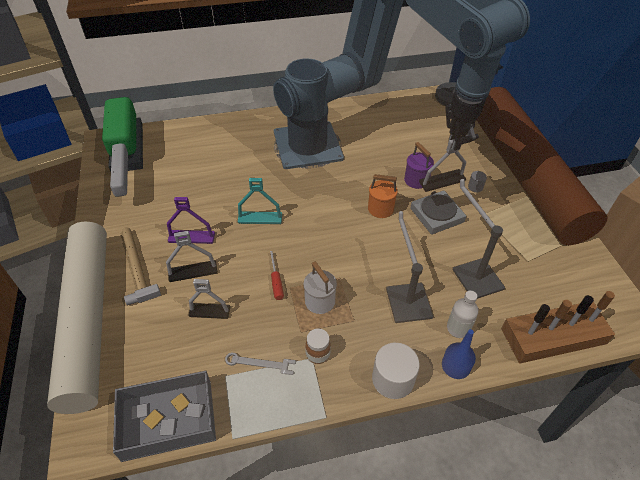

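View pics/wrist5.png

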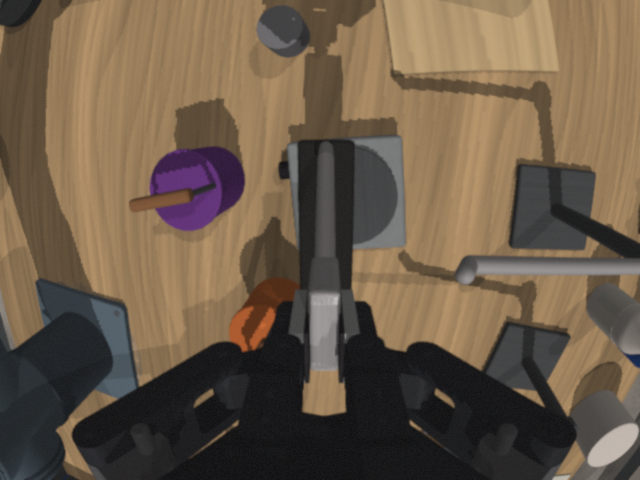

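```bash
cat > held.py <<'E'
import sys
from h import *
i=sys.argv[1];cx,cy,z0,z1=map(float,sys.argv[2:6])
for n in("top","scene","wrist"):
    c=load(n,i);Q=cloud(c,n=="wrist").reshape(-1,3)
    m=(abs(Q[:,0]-cx)<.06)&(abs(Q[:,1]-cy)<.09)
    for lo in np.arange(z0,z1,.015):
        q=Q[m&(Q[:,2]>lo)&(Q[:,2]<lo+.015)]
        if len(q)>5: print(n,round(lo,3),len(q),"mean",q.mean(0).round(4),"min",q.min(0).round(3),"max",q.max(0).round(3))
E
python3 held.py 5 .41 .31 .10 .29
```

```text
top 0.13 294 mean [0.3946 0.2938 0.1424] min [0.37  0.244 0.134] max [0.422 0.351 0.145]
top 0.145 260 mean [0.3897 0.2973 0.1474] min [0.37  0.244 0.145] max [0.422 0.347 0.158]
top 0.16 9 mean [0.4042 0.2507 0.1675] min [0.4   0.248 0.161] max [0.408 0.254 0.174]
top 0.175 7 mean [0.4045 0.2526 0.1811] min [0.402 0.25  0.177] max [0.41  0.257 0.187]
top 0.19 20 mean [0.407  0.2553 0.1971] min [0.402 0.252 0.19 ] max [0.411 0.261 0.205]
top 0.205 29 mean [0.4063 0.2662 0.2124] min [0.402 0.258 0.205] max [0.412 0.276 0.22 ]
top 0.22 26 mean [0.4074 0.2766 0.2268] min [0.402 0.268 0.22 ] max [0.412 0.284 0.235]
top 0.235 31 mean [0.4067 0.2888 0.2429] min [0.402 0.279 0.235] max [0.412 0.298 0.25 ]
top 0.25 9 mean [0.4066 0.2954 0.2568] min [0.402 0.294 0.25 ] max [0.413 0.299 0.264]
top 0.265 15 mean [0.41   0.2965 0.2736] min [0.398 0.293 0.266] max [0.426 0.305 0.28 ]
top 0.28 37 mean [0.4062 0.2979 0.2882] min [0.391 0.293 0.28 ] max [0.427 0.306 0.295]
scene 0.13 415 mean [0.4014 0.3049 0.1412] min [0.367 0.242 0.13 ] max [0.424 0.376 0.145]
scene 0.145 145 mean [0.3925 0.3115 0
[... 1171 characters left out ...]
693 0.1828] min [0.385 0.366 0.176] max [0.395 0.371 0.189]
wrist 0.19 273 mean [0.3919 0.3645 0.1993] min [0.386 0.356 0.19 ] max [0.398 0.37  0.205]
wrist 0.205 443 mean [0.3942 0.3543 0.2128] min [0.388 0.345 0.205] max [0.401 0.362 0.22 ]
wrist 0.22 542 mean [0.3974 0.3428 0.2278] min [0.392 0.334 0.22 ] max [0.404 0.35  0.235]
wrist 0.235 625 mean [0.4003 0.3318 0.2427] min [0.394 0.324 0.235] max [0.406 0.339 0.25 ]
wrist 0.25 188 mean [0.4024 0.3274 0.2579] min [0.397 0.325 0.25 ] max [0.409 0.329 0.265]
wrist 0.265 694 mean [0.4062 0.3241 0.2746] min [0.389 0.313 0.265] max [0.425 0.329 0.28 ]
wrist 0.28 3455 mean [0.4076 0.3163 0.2911] min [0.388 0.293 0.28 ] max [0.426 0.329 0.295]
```

```bash
python3 go.py .43 .305 .285 7.4 55; python3 go.py .597 .326 .285 7.4 45
```

```text
t 19.73 pos [0.4103 0.3076 0.2877] jaw heading 7.2 tilt [-0.11   0.01  -0.994] joints [0.39 0.22 1.49 0.05 1.53 0.26] F [ 0.3 -0.6 -4.4] w 0.122
shift [ 5.1  0.5 19.4] dist 20.1
turn about tool y -0.004 rad; alt 3.138
1 rows of [ 5.1  0.5 19.4]
t 19.73 pos [0.4103 0.3076 0.2877] jaw heading 7.2 tilt [-0.11   0.01  -0.994] joints [0.39 0.22 1.49 0.05 1.53 0.26] F [ 0.3 -0.6 -4.4] w 0.122
shift [  4.7 -17.7 186.7] dist 187.6
turn about tool y -0.004 rad; alt 3.138
5 rows of [ 0.9 -3.5 37.3]
```

carry_out --plan '[[[6, -3, 20, 0], [0, -3, 20, 0], [0, -4, 20, 0], [0, 0, 0, 0]]]'

```text
time: 20.23
position: [0.4775, 0.3033, 0.2918]
ee_rot: [-0.505, 0.55, -0.5, 0.439]
contact_force: [-0.1, -0.0, -4.9]
width: 0.123
```

```bash
python3 go.py .597 .326 .285 7.4 45;python3 - <<'E'
from h import *
snap("scene",6);c=snap("wrist",6)
E
```

```text
t 20.23 pos [0.4775 0.3033 0.2918] jaw heading 6.7 tilt [-0.106  0.009 -0.994] joints [0.34 0.32 1.35 0.04 1.57 0.22] F [-0.1 -0.  -4.9] w 0.123
shift [ -8.6  -5.7 121.4] dist 121.8
turn about tool y -0.011 rad; alt 3.13
3 rows of [-2.9 -1.9 40.5]
```

View pics/wrist6.png

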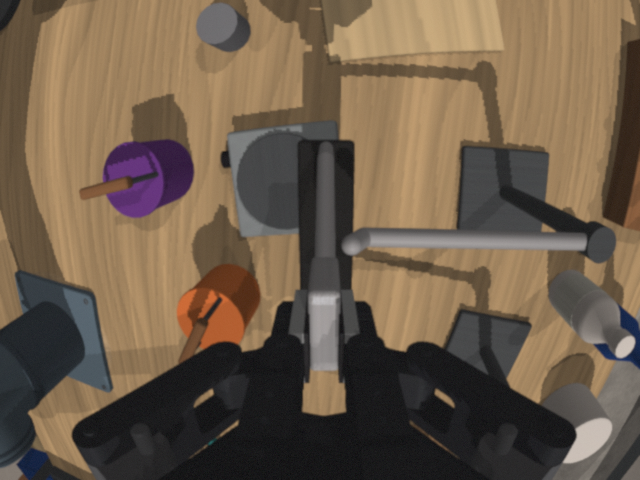

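carry_out --plan '[[[-8, 0, 5, 0], [0, 0, 25, 0], [0, -1, 30, 0], [0, -1, 30, 0], [0, -1, 20, 0], [0, 0, 0, 0]]]'

```text
time: 21.08
position: [0.5849, 0.3273, 0.2832]
ee_rot: [-0.505, 0.551, -0.5, 0.438]
contact_force: [0.4, 0.2, -3.5]
width: 0.134
```

```bash
python3 go.py .597 .326 .25 7.4 45;python3 - <<'E'
from h import *
c=snap("scene",7);crop(c,400,130,560,300,"s7",3);snap("top",7);c=snap("wrist",7)
E
python3 held.py 7 .597 .326 .10 .24
```

```text
t 21.07 pos [0.5849 0.3273 0.2832] jaw heading 6.9 tilt [-0.108  0.01  -0.994] joints [0.32 0.52 1.06 0.04 1.66 0.2 ] F [ 0.4  0.2 -3.5] w 0.134
shift [ 3.4 31.7 15.4] dist 35.4
turn about tool y -0.009 rad; alt 3.133
1 rows of [ 3.4 31.7 15.4]
top 0.1 17 mean [0.6493 0.3335 0.1081] min [0.645 0.33  0.101] max [0.657 0.343 0.114]
top 0.115 10 mean [0.6487 0.3337 0.1238] min [0.644 0.33  0.117] max [0.657 0.342 0.129]
top 0.13 455 mean [0.5725 0.3101 0.14  ] min [0.545 0.263 0.13 ] max [0.655 0.368 0.145]
top 0.145 61 mean [0.5829 0.311  0.149 ] min [0.55  0.267 0.145] max [0.655 0.358 0.16 ]
top 0.16 25 mean [0.6201 0.3088 0.1674] min [0.573 0.269 0.16 ] max [0.656 0.343 0.175]
top 0.175 18 mean [0.6023 0.2923 0.1825] min [0.576 0.271 0.175] max [0.656 0.333 0.19 ]
top 0.19 108 mean [0.599  0.3194 0.2016] min [0.539 0.272 0.19 ] max [0.656 0.345 0.205]
top 0.205 198 mean [0.6034 0.3256 0.2088] min [0.537 0.276 0.205] max [0.657 0.352 0.22 ]
top 0.22 28 mean [0.5802 0.301  0.2282] min [0.576 0.292 0.22 ] max [0.586 0.31  0.235]
top 0.235 27 mean [0.5802 0.3124 0.2428] min [0.576 0.304
[... 1154 characters left out ...]
4 0.1403] min [0.54  0.273 0.13 ] max [0.656 0.396 0.145]
wrist 0.145 185 mean [0.6268 0.3536 0.1525] min [0.557 0.332 0.145] max [0.657 0.393 0.16 ]
wrist 0.16 219 mean [0.6312 0.3514 0.168 ] min [0.558 0.332 0.16 ] max [0.657 0.391 0.175]
wrist 0.175 116 mean [0.6117 0.3626 0.1801] min [0.56  0.335 0.175] max [0.654 0.39  0.19 ]
wrist 0.19 1837 mean [0.5934 0.3433 0.2018] min [0.537 0.318 0.19 ] max [0.657 0.389 0.205]
wrist 0.205 3140 mean [0.6075 0.3382 0.2076] min [0.537 0.319 0.205] max [0.657 0.379 0.22 ]
wrist 0.22 574 mean [0.5723 0.36   0.2277] min [0.567 0.351 0.22 ] max [0.579 0.369 0.235]
wrist 0.235 564 mean [0.5749 0.3494 0.2419] min [0.569 0.343 0.235] max [0.581 0.356 0.25 ]
```

View pics/wrist7.png

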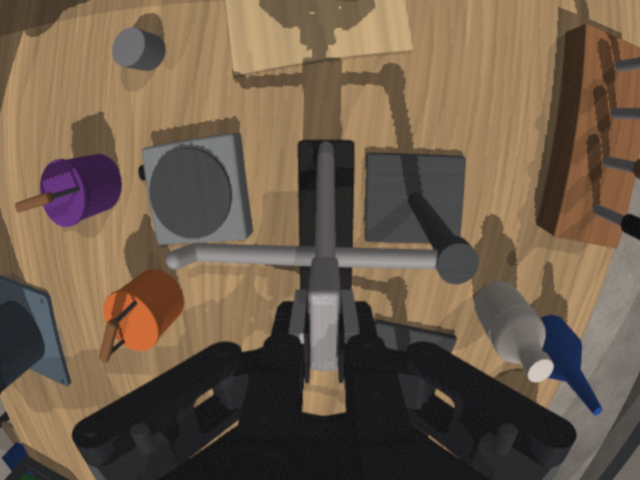

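View pics/s7.png

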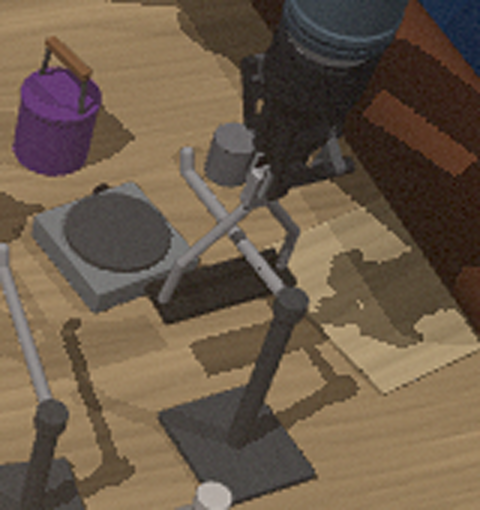

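The peg (305,255) runs through the loop, behind the eye. I'll move a little deeper and lower onto it.

carry_out --plan '[[[2, 14, 14, 0], [0, 13, 2, 0], [0, 0, 0, 0]]]'

```text
time: 21.6
position: [0.5955, 0.3278, 0.2537]
ee_rot: [-0.505, 0.552, -0.499, 0.437]
contact_force: [-0.3, 1.2, -4.9]
width: 0.126
```

```bash
python3 go.py .597 .328 .245 7.4 45
```

```text
t 21.6 pos [0.5955 0.3278 0.2537] jaw heading 7.0 tilt [-0.109  0.01  -0.994] joints [0.32 0.55 1.08 0.04 1.61 0.2 ] F [-0.3  1.2 -4.9] w 0.126
shift [0.1 8.5 2.5] dist 8.8
turn about tool y -0.007 rad; alt 3.135
1 rows of [0.1 8.5 2.5]
```

carry_out --plan '[[[0, 5, 1, 0], [0, 3, 0, 0], [0, 2, 0, 0], [0, 0, 0, 0]]]'

```text
time: 22.1
position: [0.5953, 0.3281, 0.244]
ee_rot: [-0.506, 0.551, -0.499, 0.437]
contact_force: [-0.5, 0.3, -4.7]
width: 0.125
```

```bash
python3 go.py .597 .328 .245 7.4 45
```

```text
t 22.1 pos [0.5953 0.3281 0.244 ] jaw heading 7.0 tilt [-0.108  0.01  -0.994] joints [0.32 0.56 1.1  0.04 1.59 0.2 ] F [-0.5  0.3 -4.7] w 0.125
shift [ 0.3 -1.2  1.6] dist 2.0
turn about tool y -0.007 rad; alt 3.135
1 rows of [ 0.3 -1.2  1.6]
```

carry_out --plan '[[[0, 3, 0, 0], [0, 2, 0, 0], [0, 0, 0, 0]]]'

```text
time: 22.48
position: [0.5953, 0.3281, 0.2439]
ee_rot: [-0.508, 0.55, -0.498, 0.438]
contact_force: [-0.6, 0.3, -4.5]
width: 0.123
```

carry_out --plan '[[[0, 6, 0, 0], [0, 0, 0, 0]]]'

```text
time: 22.72
position: [0.5956, 0.3283, 0.244]
ee_rot: [-0.51, 0.548, -0.497, 0.44]
contact_force: [0.2, 0.5, -4.6]
width: 0.128
```

```bash
python3 - <<'E'
from h import *
c=snap("scene",8);crop(c,400,130,560,300,"s8",3);c=snap("wrist",8)
E
python3 go.py .597 .328 .245 7.4 45
```

```text
t 22.82 pos [0.5958 0.3284 0.2435] jaw heading 7.0 tilt [-0.096  0.014 -0.995] joints [0.32 0.55 1.11 0.04 1.57 0.19] F [-0.8 -0.6  4.1] w 0.125
shift [ 0.5 -1.6  1. ] dist 2.0
turn about tool y -0.006 rad; alt 3.135
1 rows of [ 0.5 -1.6  1. ]
```

View pics/s8.png

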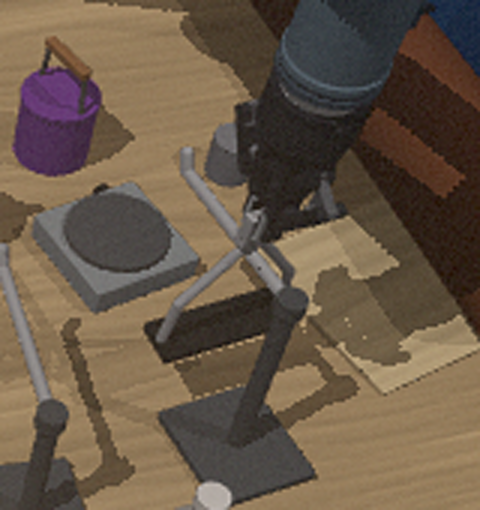

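Contact (+4 N), crown on the peg. Releasing with a small opening.

carry_out --plan '[[[0, 0, 0, 0], [0, 0, 0, 0], [0, 0, 0, 0], [0, 0, 0, 0]]]' --fingers -0.3

```text
time: 23.32
position: [0.596, 0.3287, 0.2419]
ee_rot: [-0.51, 0.548, -0.497, 0.439]
contact_force: [0.2, -0.4, 0.4]
width: 0.347
```

carry_out --plan '[[[0, -15, 0, 0], [0, -30, 0, 0], [0, -35, 0, 0], [0, -20, 0, 0], [0, 0, 0, 0]]]'

```text
time: 23.95
position: [0.6064, 0.3273, 0.3483]
ee_rot: [-0.511, 0.547, -0.497, 0.44]
contact_force: [-1.2, 0.2, 0.2]
width: 0.346
```

```bash
python3 go.py .75 .33 .33;python3 - <<'E'
from h import *
c=snap("scene",9);crop(c,400,130,560,300,"s9",3);snap("top",9);c=snap("wrist",9)
E
python3 held.py 9 .597 .326 .07 .25
```

```text
t 23.95 pos [0.6064 0.3273 0.3483] jaw heading 7.0 tilt [-0.095  0.015 -0.995] joints [0.31 0.54 0.88 0.04 1.81 0.2 ] F [-1.2  0.2  0.2] w 0.346
shift [ 15.    4.6 143.9] dist 144.8
3 rows of [ 5.   1.5 48. ]
top 0.07 12 mean [0.649  0.3338 0.0786] min [0.645 0.33  0.072] max [0.656 0.341 0.083]
top 0.085 266 mean [0.5916 0.3272 0.0972] min [0.565 0.264 0.086] max [0.655 0.388 0.1  ]
top 0.1 307 mean [0.5925 0.3175 0.1028] min [0.567 0.263 0.1  ] max [0.653 0.384 0.114]
top 0.115 18 mean [0.6321 0.312  0.1225] min [0.594 0.268 0.116] max [0.656 0.34  0.128]
top 0.13 25 mean [0.6279 0.309  0.1378] min [0.593 0.27  0.13 ] max [0.655 0.341 0.144]
top 0.145 28 mean [0.6212 0.3023 0.1534] min [0.594 0.271 0.147] max [0.656 0.34  0.159]
top 0.16 41 mean [0.6146 0.3021 0.1673] min [0.592 0.279 0.16 ] max [0.656 0.343 0.174]
top 0.175 30 mean [0.6056 0.3057 0.1818] min [0.584 0.29  0.175] max [0.654 0.36  0.19 ]
top 0.19 136 mean [0.5965 0.3267 0.201 ] min [0.538 0.301 0.19 ] max [0.657 0.36  0.205]
top 0.205 163 mean [0.6093 0.332  0.2086] min [0.538 0.313 0.205] max [0.657 0.352 0.22 ]
top
[... 1658 characters left out ...]
1 0.1377] min [0.579 0.275 0.13 ] max [0.657 0.391 0.145]
wrist 0.145 217 mean [0.6074 0.3564 0.1537] min [0.578 0.272 0.145] max [0.657 0.39  0.16 ]
wrist 0.16 271 mean [0.6004 0.3566 0.1673] min [0.579 0.278 0.16 ] max [0.656 0.383 0.175]
wrist 0.175 227 mean [0.5873 0.3581 0.1828] min [0.581 0.291 0.175] max [0.599 0.371 0.19 ]
wrist 0.19 1068 mean [0.5949 0.3376 0.2018] min [0.537 0.318 0.19 ] max [0.657 0.361 0.205]
wrist 0.205 1691 mean [0.6134 0.3333 0.207 ] min [0.537 0.319 0.205] max [0.657 0.351 0.219]
wrist 0.22 162 mean [0.5929 0.3401 0.2261] min [0.583 0.316 0.22 ] max [0.599 0.35  0.235]
wrist 0.235 142 mean [0.5919 0.3436 0.2445] min [0.584 0.316 0.235] max [0.599 0.35  0.25 ]
```

View pics/wrist9.png

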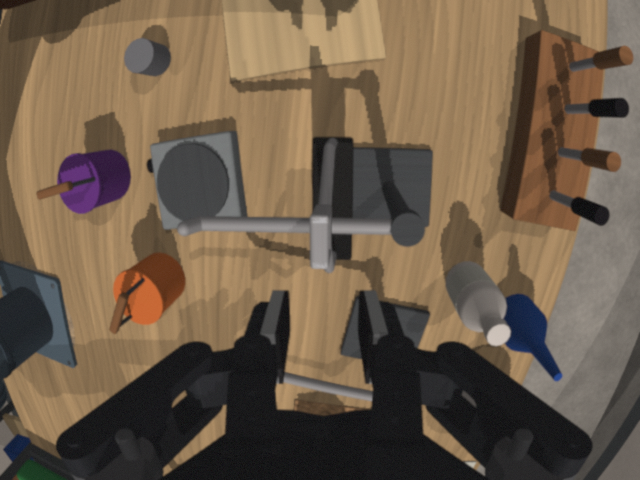

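View pics/s9.png

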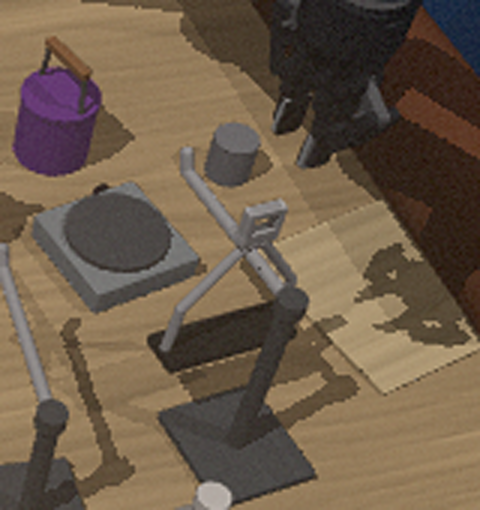

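Iron A hangs on the tall peg (eye at about (320,240) in the wrist view). The tool has picked up a 0.095 rad tilt, so I'll check whether working near the reach limit undoes it.

carry_out --plan '[[[0, 0, 40, 0], [0, 0, 45, 0], [0, 0, 40, 0], [0, 0, 0, 0]]]'

```text
time: 24.6
position: [0.7297, 0.3425, 0.3218]
ee_rot: [-0.504, 0.553, -0.5, 0.435]
contact_force: [0.2, 0.1, -2.1]
width: 0.349
```

```bash
python3 go.py .80 .33 .36
```

```text
t 24.6 pos [0.7297 0.3425 0.3218] jaw heading 7.1 tilt [-0.114  0.009 -0.993] joints [0.28 0.88 0.32 0.05 2.05 0.18] F [ 0.2  0.1 -2.1] w 0.349
shift [ 20.  -46.1  63.5] dist 81.0
2 rows of [ 10.  -23.1  31.7]
```

carry_out --plan '[[[0, -5, 30, 0], [0, -8, 40, 0], [0, -8, 40, 0]]]'

```text
time: 24.98
position: [0.7806, 0.3324, 0.2968]
ee_rot: [-0.522, 0.537, -0.493, 0.443]
contact_force: [-0.3, -0.4, -0.3]
width: 0.351
```

```bash
python3 go.py .80 .33 .36
```

```text
t 24.98 pos [0.7806 0.3324 0.2968] jaw heading 7.1 tilt [-0.067  0.032 -0.997] joints [0.25 0.98 0.19 0.05 2.03 0.15] F [-0.3 -0.4 -0.3] w 0.351
shift [  2.2 -64.4  14.9] dist 66.1
2 rows of [  1.1 -32.2   7.5]
```

carry_out --plan '[[[0, -10, 40, 0]]]'

```text
time: 25.1
position: [0.7956, 0.3266, 0.2919]
ee_rot: [0.531, -0.527, 0.489, -0.448]
contact_force: [-0.2, 0.4, -0.1]
width: 0.349
```

```bash
python3 go.py .80 .33 .36; python3 -c "
from rig import bot;print(bot.get_obs()['joints'])"
```

```text
t 25.1 pos [0.7956 0.3266 0.2919] jaw heading 7.0 tilt [-0.04   0.043 -0.998] joints [0.24 0.98 0.19 0.06 2.   0.14] F [-0.2  0.4 -0.1] w 0.349
shift [ -6.  -68.    2.4] dist 68.3
2 rows of [ -3.  -34.    1.2]
[0.24020739 0.98197219 0.18975723 0.05592326 1.99824692 0.14066505]
```

Tilt is reduced to about 0.06. Now for iron B.

```bash
python3 go.py .46 -.415 .30 0 55; python3 - <<'E'
from h import *
for n in("top","scene"):
    c=load(n,9);Q=cloud(c).reshape(-1,3);hsv=cv2.cvtColor(c["color"],cv2.COLOR_RGB2HSV).reshape(-1,3)
    m=(hsv[:,0]>125)&(hsv[:,0]<160)&(hsv[:,1]>90)&(Q[:,1]<-.2);q=Q[m];print(n,m.sum(),np.nanmin(q,0).round(3),np.nanmax(q,0).round(3)); e=q[q[:,2]>.125];print(e.mean(0),e.min(0),e.max(0))
E
```

```text
t 25.1 pos [0.7956 0.3266 0.2919] jaw heading 7.0 tilt [-0.04   0.043 -0.998] joints [0.24 0.98 0.19 0.06 2.   0.14] F [-0.2  0.4 -0.1] w 0.349
shift [ 694.4  -26.1 -424. ] dist 814.1
turn about tool y 0.123 rad; alt -3.019
15 rows of [ 46.3  -1.7 -28.3]
top 438 [ 0.305 -0.475  0.003] [ 0.365 -0.348  0.171]
[ 0.33507184 -0.41095548  0.16136628] [ 0.32731102 -0.4288035   0.12963257] [ 0.34426847 -0.39553352  0.17096433]
scene 1288 [-0.63  -1.233 -0.757] [ 0.48  -0.202  0.247]
[-0.34050014 -0.46120318  0.1762494 ] [-0.629518   -0.74959212  0.12524795] [ 0.46494512 -0.20234129  0.24663148]
```

carry_out --plan '[[[20, -8, -12, 0.01], [40, -8, -24, 0.01], [46, -6, -28, 0.01], [46, -4, -28, 0.01], [46, -3, -28, 0.01], [46, -2, -28, 0.01], [46, -2, -28, 0.01], [46, -2, -28, 0.01], [46, -2, -28, 0.01], [46, -2, -28, 0.01]]]' --fingers 0.3

```text
time: 26.35
position: [0.5643, -0.1348, 0.3301]
ee_rot: [0.515, -0.495, 0.504, -0.486]
contact_force: [1.4, -1.1, 0.7]
width: 0.652
```

```bash
python3 go.py .46 -.415 .30 0 55
```

```text
t 26.35 pos [ 0.5643 -0.1348  0.3301] jaw heading 1.2 tilt [ 0.001  0.037 -0.999] joints [-0.45  0.28  1.31  0.03  1.57 -0.47] F [ 1.4 -1.1  0.7] w 0.652
shift [ 278.9   19.5 -110.2] dist 300.5
turn about tool y 0.021 rad; alt -3.12
6 rows of [ 46.5   3.3 -18.4]
```

carry_out --plan '[[[47, 2, -18, 0.01], [47, 2, -18, 0.01], [47, 2, -18, 0], [47, 2, -18, 0], [45, 2, -18, 0], [28, 2, -12, 0], [0, 0, 0, 0]]]'

```text
time: 27.22
position: [0.4564, -0.4101, 0.3213]
ee_rot: [0.508, -0.488, 0.499, -0.505]
contact_force: [0.9, -0.7, 0.1]
width: 0.654
```

```bash
python3 irons.py 10; python3 go.py .4605 -.416 .15 0 45
```

```text
top C 113 [ 0.5965 -0.3809  0.1275] z [0.101 0.143] heading of y 74.3 [0.012 0.037]
scene B 181 [ 0.463  -0.4186  0.1489] z [0.126 0.167] heading of y 91.5 [0.013 0.037]
scene C 196 [ 0.601  -0.3847  0.1232] z [0.101 0.141] heading of y 74.0 [0.013 0.037]
wrist B 779 [ 0.4575 -0.4144  0.1609] z [0.134 0.165] heading of y 91.0 [0.012 0.039]
wrist C 989 [ 0.5933 -0.3835  0.1263] z [0.103 0.139] heading of y 74.6 [0.012 0.035]
t 27.38 pos [ 0.458  -0.4072  0.3216] jaw heading -0.2 tilt [ 0.026  0.015 -1.   ] joints [-0.93  0.33  1.26  0.03  1.55 -0.92] F [-0.5 -0.1  0. ] w 0.647
shift [ 11.5 171.4  -2. ] dist 171.8
turn about tool y -0.003 rad; alt 3.138
4 rows of [ 2.9 42.9 -0.5]
```

View pics/wrist10.png

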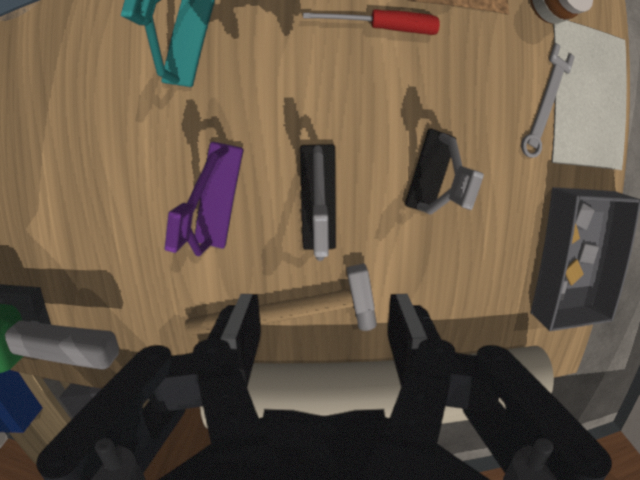

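Steel iron B's eye is at (320,235). The purple look-alike at (190,225) stays untouched.

carry_out --plan '[[[3, 40, 1, 0], [3, 55, 0, 0], [3, 50, 0, 0], [2, 18, 0, 0], [0, 0, 0, 0]]]'

```text
time: 28.0
position: [0.4694, -0.4104, 0.1596]
ee_rot: [0.512, -0.491, 0.492, -0.505]
contact_force: [-0.2, 0.3, 0.3]
width: 0.653
```

```bash
python3 - <<'E'
from h import *
snap("wrist",11)
E
python3 go.py .4605 -.416 .153 0 45
```

```text
t 28.05 pos [ 0.4697 -0.4107  0.1606] jaw heading 0.4 tilt [ 0.036  0.007 -0.999] joints [-0.92  0.44  1.49  0.04  1.19 -0.93] F [ 0.1 -0.2  0.6] w 0.647
shift [ 5.3  7.2 -9.5] dist 13.0
turn about tool y 0.007 rad; alt -3.135
1 rows of [ 5.3  7.2 -9.5]
```

View pics/wrist11.png

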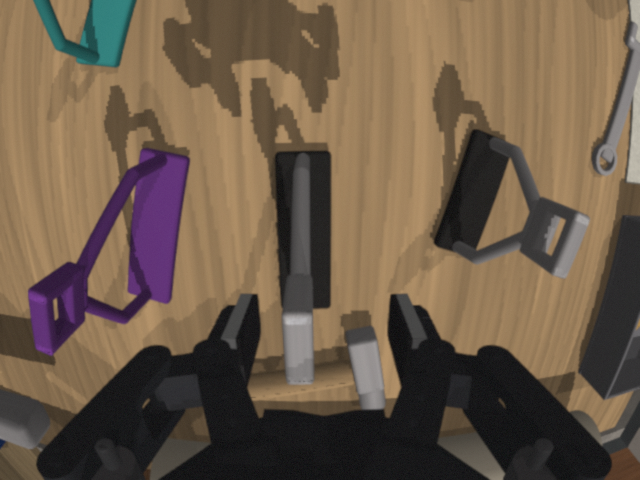

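carry_out --plan '[[[5, 7, -10, 0], [0, 0, 0, 0]]]'

```text
time: 28.3
position: [0.4607, -0.4162, 0.1557]
ee_rot: [0.512, -0.492, 0.489, -0.507]
contact_force: [-0.6, -0.8, 0.3]
width: 0.65
```

```bash
python3 go.py .4605 -.416 .153 0 45
```

```text
t 28.3 pos [ 0.4607 -0.4162  0.1557] jaw heading 0.5 tilt [ 0.038  0.004 -0.999] joints [-0.93  0.44  1.51  0.04  1.18 -0.95] F [-0.6 -0.8  0.3] w 0.65
shift [-0.2  2.7 -0.3] dist 2.7
turn about tool y 0.008 rad; alt -3.133
1 rows of [-0.2  2.7 -0.3]
```

carry_out --plan '[[[0, 0, 0, 0], [0, 0, 0, 0], [0, 0, 0, 0], [0, 0, 0, 0], [0, 0, 0, 0], [0, 0, 0, 0]]]' --fingers -1 --grip_force 70

```text
time: 29.05
position: [0.4604, -0.4173, 0.1578]
ee_rot: [0.512, -0.492, 0.488, -0.507]
contact_force: [-0.8, 0.4, 0.3]
width: 0.124
```

carry_out --plan '[[[0, -35, 0, 0], [0, -55, 0, 0], [0, -55, 0, 0], [0, -20, 0, 0], [0, 0, 0, 0]]]'

```text
time: 29.68
position: [0.4539, -0.4155, 0.3211]
ee_rot: [0.513, -0.491, 0.492, -0.504]
contact_force: [0.3, -0.9, -4.7]
width: 0.128
```

```bash
python3 go.py .44 -.10 .34 - 50;python3 go.py .41 .30 .30 7.4 50
```

```text
t 29.68 pos [ 0.4539 -0.4155  0.3211] jaw heading 0.5 tilt [ 0.035  0.011 -0.999] joints [-0.94  0.33  1.26  0.03  1.54 -0.95] F [ 0.3 -0.9 -4.7] w 0.128
shift [-315.8  -15.9  -10.7] dist 316.4
7 rows of [-45.1  -2.3  -1.5]
t 29.68 pos [ 0.4539 -0.4155  0.3211] jaw heading 0.5 tilt [ 0.035  0.011 -0.999] joints [-0.94  0.33  1.26  0.03  1.54 -0.95] F [ 0.3 -0.9 -4.7] w 0.128
shift [-715.6   27.4  -38.8] dist 717.2
turn about tool y -0.121 rad; alt 3.021
15 rows of [-47.7   1.8  -2.6]
```

carry_out --plan '[[[-30, -2, -2, -0.01], [-48, -3, -3, -0.01], [-50, -2, -3, -0.01], [-50, -2, -3, -0.01], [-50, -2, -3, -0.01], [-50, -2, -3, -0.01], [-50, 0, -3, -0.01], [-50, 0, -3, -0.01], [-50, 0, -3, -0.01], [-50, 0, -3, -0.01]]]'

```text
time: 30.92
position: [0.3911, 0.0754, 0.321]
ee_rot: [0.536, -0.514, 0.478, -0.468]
contact_force: [1.4, 0.4, -4.1]
width: 0.124
```

```bash
python3 go.py .42 .304 .29 7.4 50
```

```text
t 30.93 pos [0.3911 0.0754 0.321 ] jaw heading 5.9 tilt [ 0.011  0.033 -0.999] joints [-0.12 -0.08  1.74  0.03  1.48 -0.23] F [ 1.4  0.4 -4.1] w 0.124
shift [-223.3   38.7   51.9] dist 232.5
turn about tool y -0.026 rad; alt 3.116
5 rows of [-44.7   7.7  10.4]
```

carry_out --plan '[[[-44, 0, 10, -0.01], [-46, 2, 11, -0.01], [-46, 4, 11, 0], [-42, 6, 10, 0], [-25, 6, 6, 0], [0, 0, 0, 0]]]'

```text
time: 31.68
position: [0.408, 0.2934, 0.297]
ee_rot: [0.538, -0.525, 0.475, -0.457]
contact_force: [-1.6, 0.5, -4.6]
width: 0.123
```

```bash
python3 go.py .42 .304 .287 7.4 50; python3 - <<'E'
from h import *
for n in ("scene","wrist","top"): snap(n,12)
E
python3 held.py 12 .42 .304 .1 .15
```

```text
t 31.68 pos [0.408  0.2934 0.297 ] jaw heading 7.5 tilt [-0.007  0.03  -1.   ] joints [0.38 0.14 1.57 0.03 1.43 0.25] F [-1.6  0.5 -4.6] w 0.123
shift [-8.6 10.2 13.4] dist 18.9
turn about tool y 0.002 rad; alt -3.14
1 rows of [-8.6 10.2 13.4]
top 0.13 11 mean [0.4094 0.246  0.1429] min [0.383 0.23  0.14 ] max [0.432 0.31  0.145]
top 0.145 463 mean [0.4041 0.277  0.1524] min [0.382 0.23  0.145] max [0.434 0.333 0.16 ]
scene 0.13 44 mean [0.4242 0.2701 0.1425] min [0.395 0.23  0.137] max [0.436 0.344 0.145]
scene 0.145 507 mean [0.4099 0.2948 0.1515] min [0.377 0.229 0.145] max [0.438 0.363 0.16 ]
wrist 0.145 5326 mean [0.4018 0.3098 0.152 ] min [0.375 0.239 0.146] max [0.431 0.363 0.159]
```

View pics/wrist12.png

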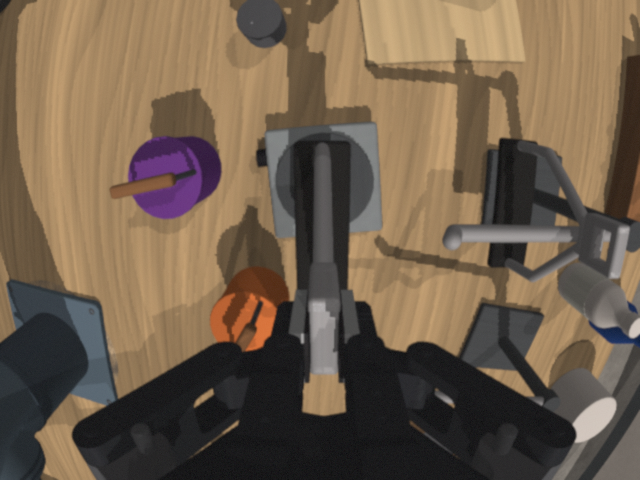

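carry_out --plan '[[[-8, 6, 10, 0], [-2, 2, 25, 0], [-1, 0, 25, 0], [0, 0, 20, 0], [0, 0, 0, 0]]]'

```text
time: 32.45
position: [0.4917, 0.3109, 0.2894]
ee_rot: [0.537, -0.522, 0.477, -0.461]
contact_force: [-0.8, 0.6, -4.0]
width: 0.121
```

```bash
python3 go.py .532 .318 .285 7.4 50; python3 - <<'E'
from h import *
for n in ("scene","wrist"): snap(n,13)
E
```

```text
t 32.45 pos [0.4917 0.3109 0.2894] jaw heading 7.0 tilt [-0.003  0.03  -1.   ] joints [0.35 0.28 1.4  0.03 1.45 0.23] F [-0.8  0.6 -4. ] w 0.121
shift [-2.   4.5 40.8] dist 41.1
turn about tool y -0.008 rad; alt 3.134
1 rows of [-2.   4.5 40.8]
```

View pics/wrist13.png

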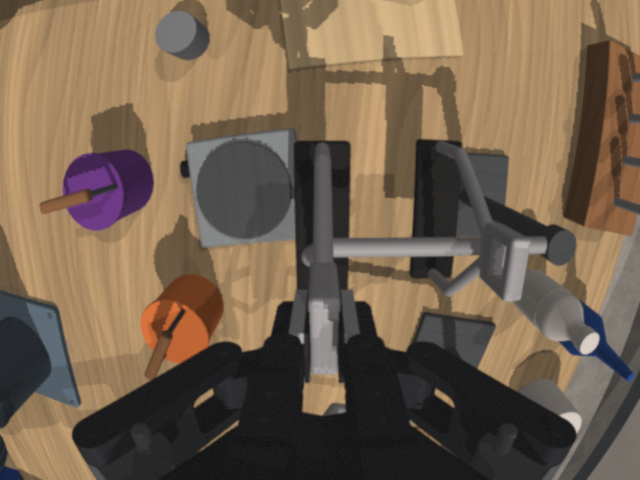

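The lip (308,255) has already passed through the loop. I'll go on to x=0.532 and lower.

carry_out --plan '[[[-2, 0, 20, 0], [0, 2, 20, 0], [0, 0, 0, 0]]]'

```text
time: 32.92
position: [0.5278, 0.3177, 0.2879]
ee_rot: [0.536, -0.523, 0.477, -0.46]
contact_force: [-0.0, 1.2, -4.2]
width: 0.122
```

carry_out --plan '[[[0, 15, 0, 0], [0, 13, 0, 0], [0, 5, 0, 0], [0, 0, 0, 0]]]'

```text
time: 33.42
position: [0.5242, 0.3186, 0.2521]
ee_rot: [0.536, -0.524, 0.477, -0.459]
contact_force: [0.3, 0.8, -3.5]
width: 0.121
```

```bash
python3 go.py .532 .318 .245 7.4 50; python3 - <<'E'
from h import *
for n in ("scene","wrist"): c=snap(n,14)
crop(load("scene",14),400,130,560,300,"s14",3)
E
```

```text
t 33.42 pos [0.5242 0.3186 0.2521] jaw heading 7.1 tilt [-0.009  0.03  -1.   ] joints [0.35 0.37 1.38 0.03 1.4  0.22] F [ 0.3  0.8 -3.5] w 0.121
shift [1.7 7.  7.7] dist 10.6
turn about tool y -0.006 rad; alt 3.136
1 rows of [1.7 7.  7.7]
```

View pics/s14.png

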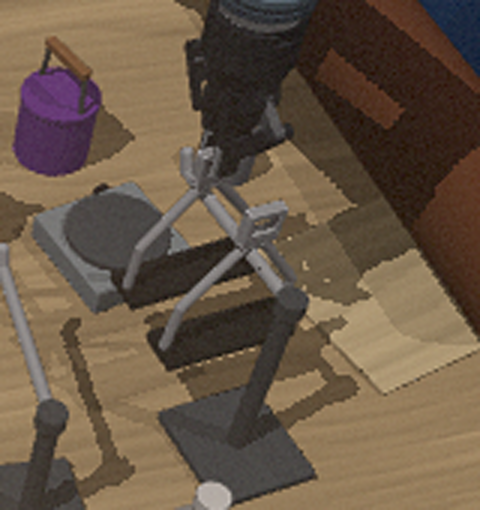

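carry_out --plan '[[[0, 5, 7, 0], [0, 5, 0, 0], [0, 0, 0, 0], [0, 0, 0, 0]]]'

```text
time: 34.02
position: [0.5335, 0.3201, 0.2454]
ee_rot: [0.538, -0.522, 0.476, -0.46]
contact_force: [-0.3, -0.4, -1.9]
width: 0.127
```

```bash
python3 go.py .532 .318 .245 7.4 50
```

```text
t 34.02 pos [0.5335 0.3201 0.2454] jaw heading 7.0 tilt [-0.002  0.032 -0.999] joints [0.34 0.38 1.37 0.03 1.38 0.22] F [-0.3 -0.4 -1.9] w 0.127
shift [ 2.   0.4 -1.8] dist 2.7
turn about tool y -0.006 rad; alt 3.135
1 rows of [ 2.   0.4 -1.8]
```

carry_out --plan '[[[0, 4, 0, 0], [0, 0, 0, 0]]]'

```text
time: 34.28
position: [0.5337, 0.3203, 0.2455]
ee_rot: [0.539, -0.521, 0.476, -0.461]
contact_force: [0.4, -0.7, -4.1]
width: 0.127
```

carry_out --plan '[[[0, 0, 0, 0], [0, 0, 0, 0], [0, 0, 0, 0], [0, 0, 0, 0]]]' --fingers -0.35

```text
time: 34.78
position: [0.5346, 0.3208, 0.2455]
ee_rot: [0.539, -0.52, 0.475, -0.461]
contact_force: [0.1, 0.3, 0.5]
width: 0.324
```

carry_out --plan '[[[0, -15, 0, 0], [0, -30, 0, 0], [0, -40, 0, 0], [0, -20, 0, 0], [0, 0, 0, 0]]]'

```text
time: 35.4
position: [0.5346, 0.3171, 0.3573]
ee_rot: [0.54, -0.519, 0.475, -0.462]
contact_force: [0.8, -0.1, -0.7]
width: 0.322
```

```bash
python3 irons.py 15; python3 - <<'E'
from h import *
crop(load("scene",15),400,130,560,300,"s15",3)
E
python3 go.py .60 -.383 .3 -16 50; python3 can.py 15
```

```text
top C 111 [ 0.5966 -0.3808  0.128 ] z [0.104 0.141] heading of y 74.5 [0.012 0.037]
scene C 199 [ 0.601  -0.3848  0.1234] z [0.101 0.141] heading of y 74.4 [0.013 0.037]
t 35.55 pos [0.5336 0.3168 0.3539] jaw heading 7.0 tilt [ 0.     0.033 -0.999] joints [0.34 0.34 1.18 0.03 1.62 0.22] F [ 0.5 -0.2  0.4] w 0.33
shift [704.   30.9 -20.2] dist 705.0
turn about tool y 0.402 rad; alt -2.739
15 rows of [46.9  2.1 -1.3]
top 642 ((0.6303310394287109, -0.09838713705539703), 0.042816195636987686) 0.08624140700718877
scene 645 ((0.6307705044746399, -0.09766586124897003), 0.04533806070685387) 0.08627633060223981
```

View pics/wrist15.png

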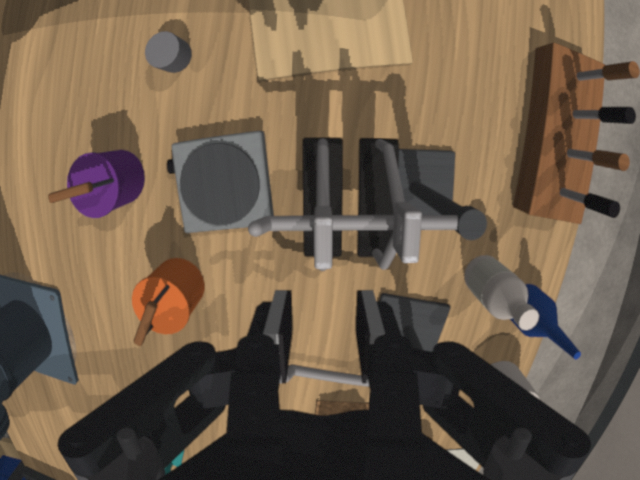

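View pics/scene15.png

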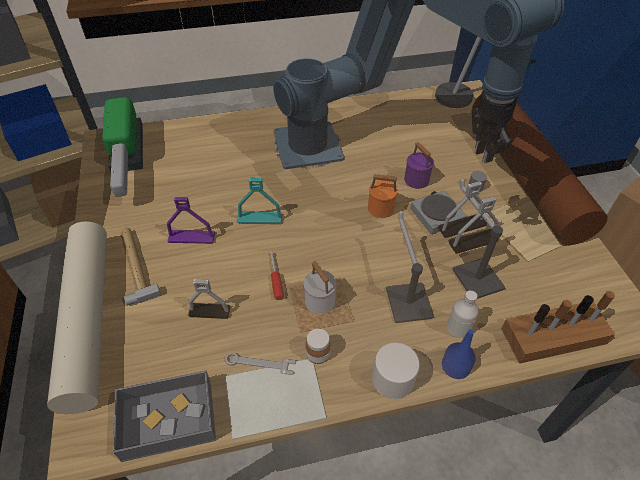

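Both large irons hang (wrist eyes at (322,240) and (410,235)), and the can is still on the mat. Now small iron C.

carry_out --plan '[[[0, -2, 0, 0.13], [0, -2, 0, 0.13], [0, -2, 0, 0.13], [0, 0, 0, 0]]]' --fingers 0.3

```text
time: 36.05
position: [0.5316, 0.316, 0.3536]
ee_rot: [0.429, -0.423, 0.575, -0.554]
contact_force: [-0.1, 0.0, -0.8]
width: 0.655
```

```bash
python3 go.py .598 -.383 .31 -15.5 50
```

```text
t 36.05 pos [0.5316 0.316  0.3536] jaw heading -15.9 tilt [-0.01   0.029 -1.   ] joints [0.34 0.34 1.17 0.03 1.63 0.62] F [-0.1  0.  -0.8] w 0.655
shift [654.9  22.7 256. ] dist 703.5
turn about tool y -0.007 rad; alt 3.135
15 rows of [43.7  1.5 17.1]
```

carry_out --plan '[[[25, 0, 10, 0], [44, 0, 17, 0], [46, 0, 18, 0], [46, 0, 18, 0], [46, 0, 18, 0], [46, 0, 18, 0], [46, 1, 18, 0], [46, 1, 18, 0], [46, 1, 18, 0], [46, 1, 18, 0]]]'

```text
time: 37.3
position: [0.5823, -0.1595, 0.3244]
ee_rot: [0.437, -0.437, 0.57, -0.541]
contact_force: [1.0, -0.6, 0.0]
width: 0.652
```

```bash
python3 go.py .598 -.383 .31 -15.5 50
```

```text
t 37.3 pos [ 0.5823 -0.1595  0.3244] jaw heading -13.6 tilt [-0.025  0.031 -0.999] joints [-0.46  0.34  1.24  0.02  1.6  -0.22] F [ 1.  -0.6  0. ] w 0.652
shift [213.8   7.   68.2] dist 224.5
turn about tool y 0.033 rad; alt -3.108
5 rows of [42.8  1.4 13.6]
```

carry_out --plan '[[[42, 0, 13, 0.01], [43, 0, 13, 0.01], [43, 0, 13, 0.01], [42, 0, 13, 0], [28, 0, 8, 0], [0, 0, 0, 0]]]'

```text
time: 38.05
position: [0.5887, -0.3761, 0.308]
ee_rot: [0.431, -0.434, 0.578, -0.541]
contact_force: [0.3, 0.5, 0.6]
width: 0.65
```

```bash
python3 irons.py 16; python3 go.py .598 -.383 .131 -15.5 50
```

```text
top C 76 [ 0.5971 -0.3833  0.1345] z [0.111 0.142] heading of y 66.6 [0.012 0.035]
scene C 198 [ 0.6011 -0.3847  0.1232] z [0.1   0.142] heading of y 73.3 [0.013 0.037]
wrist C 672 [ 0.597  -0.3807  0.1347] z [0.106 0.139] heading of y 74.4 [0.011 0.039]
t 38.2 pos [ 0.5895 -0.3729  0.3096] jaw heading -14.4 tilt [-0.034  0.039 -0.999] joints [-0.73  0.54  0.96  0.01  1.69 -0.47] F [-0.2 -0.1  0.1] w 0.652
shift [ 12.8 177.7  18.2] dist 179.0
turn about tool y 0.018 rad; alt -3.123
4 rows of [ 3.2 44.4  4.6]
```

View pics/wrist16.png

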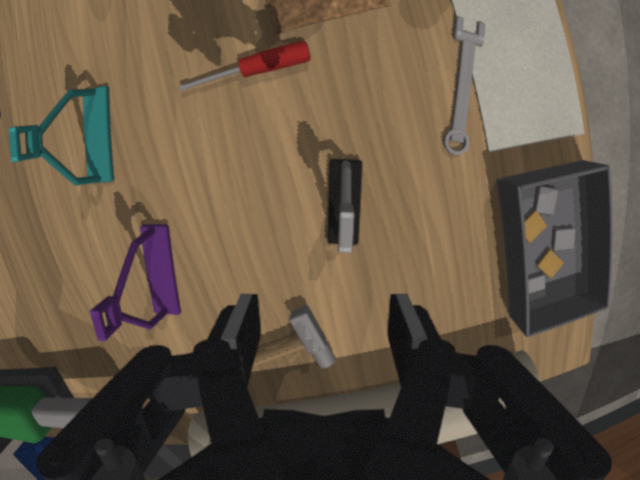

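carry_out --plan '[[[4, 40, 5, 0.01], [4, 55, 5, 0.01], [3, 50, 5, 0], [2, 25, 3, 0], [0, 0, 0, 0]]]'

```text
time: 38.83
position: [0.6015, -0.376, 0.1388]
ee_rot: [0.431, -0.431, 0.577, -0.544]
contact_force: [-0.2, 0.8, 0.0]
width: 0.648
```

```bash
python3 - <<'E'
from h import *
snap("wrist",17)
E
python3 go.py .598 -.383 .131 -15.5 50
```

```text
t 38.88 pos [ 0.6021 -0.3764  0.1404] jaw heading -14.9 tilt [-0.027  0.034 -0.999] joints [-0.72  0.64  1.2   0.01  1.34 -0.46] F [-0.4  1.3  0.8] w 0.651
shift [ 7.7  9.3 -2. ] dist 12.2
turn about tool y 0.011 rad; alt -3.131
1 rows of [ 7.7  9.3 -2. ]
```

View pics/wrist17.png

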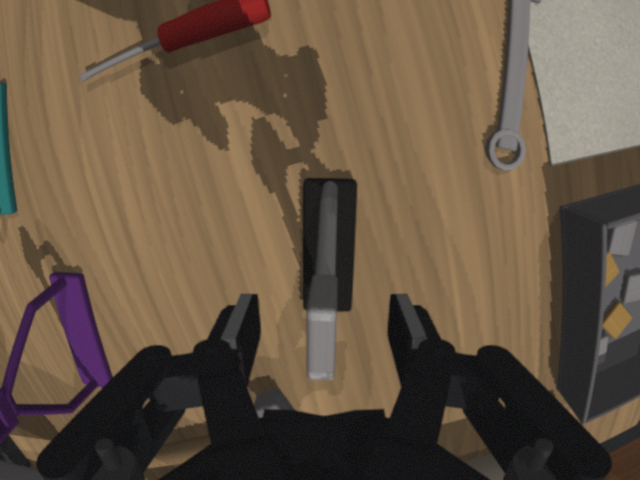

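The eye (320,330) is centred. Small correction, then close.

carry_out --plan '[[[8, 9, -2, 0.01], [0, 0, 0, 0]]]'

```text
time: 39.12
position: [0.5992, -0.3839, 0.1346]
ee_rot: [0.429, -0.428, 0.576, -0.549]
contact_force: [0.0, -0.4, -0.2]
width: 0.652
```

carry_out --plan '[[[0, 0, 0, 0], [0, 0, 0, 0], [0, 0, 0, 0], [0, 0, 0, 0], [0, 0, 0, 0], [0, 0, 0, 0]]]' --fingers -1 --grip_force 70

```text
time: 39.88
position: [0.5999, -0.3849, 0.1375]
ee_rot: [0.429, -0.428, 0.574, -0.551]
contact_force: [-0.2, 0.8, -0.4]
width: 0.119
```

carry_out --plan '[[[0, -35, 0, 0], [0, -55, 0, 0], [0, -55, 0, 0], [0, -30, 0, 0], [0, 0, 0, 0]]]'

```text
time: 40.5
position: [0.6025, -0.3889, 0.3121]
ee_rot: [0.428, -0.428, 0.578, -0.547]
contact_force: [-0.3, 0.9, -3.6]
width: 0.118
```

```bash
python3 go.py .43 -.10 .32 -5 50
```

```text
t 40.5 pos [ 0.6025 -0.3889  0.3121] jaw heading -15.4 tilt [-0.026  0.034 -0.999] joints [-0.73  0.58  0.9   0.01  1.71 -0.46] F [-0.3  0.9 -3.6] w 0.118
shift [-232.6    6.4 -243.2] dist 336.6
turn about tool y -0.182 rad; alt 2.96
7 rows of [-33.2   0.9 -34.7]
```

```bash
python3 - <<'E'
from h import *
for n in("top","scene"):
    c=load(n,15);Q=cloud(c).reshape(-1,3);hsv=cv2.cvtColor(c["color"],cv2.COLOR_RGB2HSV).reshape(-1,3)
    m=(abs(Q[:,0]-.36)<.1)&(abs(Q[:,1]-.13)<.08)&(Q[:,2]>.03)&(Q[:,0]<.46);q=Q[m];print(n,m.sum(),np.percentile(q,1,0).round(3),np.percentile(q,99,0).round(3))
    h=q[q[:,2]>.11];print(h.min(0).round(3),h.max(0).round(3))
E
```

```text
top 5444 [0.261 0.123 0.077] [0.434 0.21  0.746]
[0.26  0.126 0.114] [0.442 0.21  0.75 ]
scene 1268 [0.307 0.116 0.033] [0.442 0.209 0.679]
[0.324 0.123 0.111] [0.447 0.21  0.684]
```

carry_out --plan '[[[-20, 0, -20, -0.02], [-33, 0, -34, -0.03], [-34, 0, -35, -0.03], [-34, 0, -35, -0.03], [-34, 0, -35, -0.03], [-34, 0, -35, -0.03], [-34, 0, -35, -0.01], [0, 0, 0, 0]]]'

```text
time: 41.5
position: [0.4052, -0.1169, 0.3073]
ee_rot: [0.478, -0.479, 0.546, -0.494]
contact_force: [0.8, -1.0, -2.6]
width: 0.122
```

```bash
python3 go.py .455 .146 .30 -5 50
```

```text
t 41.5 pos [ 0.4052 -0.1169  0.3073] jaw heading -4.8 tilt [-0.05   0.053 -0.997] joints [-0.56  0.03  1.67  0.02  1.52 -0.48] F [ 0.8 -1.  -2.6] w 0.122
shift [-265.5   18.8   28.2] dist 267.7
turn about tool y 0.004 rad; alt -3.137
6 rows of [-44.3   3.1   4.7]
```

carry_out --plan '[[[-25, 0, 8, 0], [-44, 0, 10, 0], [-46, 2, 7, 0], [-46, 2, 5, 0], [-46, 3, 5, 0], [-40, 3, 5, 0], [-18, 2, 2, 0], [0, 0, 0, 0]]]'

```text
time: 42.5
position: [0.4722, 0.1492, 0.2909]
ee_rot: [0.472, -0.481, 0.551, -0.492]
contact_force: [-1.0, -1.8, -2.1]
width: 0.12
```

```bash
python3 go.py .465 .146 .25 -5 50; python3 - <<'E'
from h import *
for n in ("scene","wrist","top"): snap(n,18)
Q=cloud(load("scene",16)).reshape(-1,3)
m=(abs(Q[:,0]-.36)<.09)&(abs(Q[:,1]-.14)<.09)&(Q[:,2]>.05);q=Q[m];print("orange",q.min(0).round(3),q.max(0).round(3))
E
python3 held.py 18 .465 .146 .1 .19
```

```text
t 42.5 pos [0.4722 0.1492 0.2909] jaw heading -5.1 tilt [-0.066  0.053 -0.996] joints [0.04 0.16 1.55 0.06 1.49 0.13] F [-1.  -1.8 -2.1] w 0.12
shift [ 5.7 41.1 -4. ] dist 41.7
turn about tool y -0.001 rad; alt 3.14
1 rows of [ 5.7 41.1 -4. ]
orange [0.27 0.05 0.05] [0.385 0.197 0.643]
top 0.145 10 mean [0.4748 0.1219 0.1568] min [0.441 0.102 0.15 ] max [0.525 0.138 0.159]
top 0.16 164 mean [0.4585 0.1213 0.1667] min [0.441 0.101 0.16 ] max [0.481 0.203 0.174]
top 0.175 7 mean [0.4587 0.1064 0.1839] min [0.456 0.104 0.176] max [0.462 0.111 0.19 ]
scene 0.145 51 mean [0.4877 0.14   0.1569] min [0.454 0.101 0.149] max [0.524 0.199 0.16 ]
scene 0.16 442 mean [0.471  0.1503 0.1663] min [0.443 0.1   0.16 ] max [0.524 0.201 0.175]
scene 0.175 27 mean [0.4686 0.1443 0.1826] min [0.461 0.102 0.176] max [0.476 0.196 0.189]
wrist 0.145 113 mean [0.511  0.1569 0.1563] min [0.457 0.136 0.15 ] max [0.525 0.204 0.16 ]
wrist 0.16 4418 mean [0.467  0.1629 0.1666] min [0.44 0.11 0.16] max [0.523 0.204 0.175]
wrist 0.175 86 mean [0.4681 0.1986 0.1824] min [0.463 0.195 0.175] max [0.473 0.201 0.19 ]
```

View pics/wrist18.png

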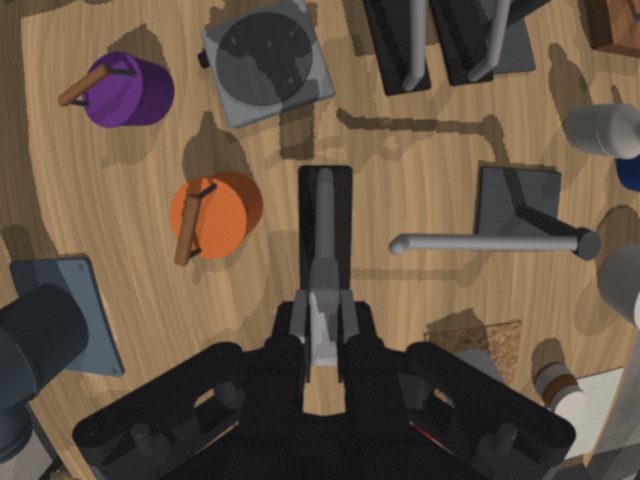

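carry_out --plan '[[[3, 20, -3, 0], [3, 22, -1, 0], [0, 0, 0, 0]]]'

```text
time: 43.02
position: [0.4654, 0.1406, 0.2493]
ee_rot: [0.47, -0.479, 0.552, -0.495]
contact_force: [-0.0, 0.1, -1.6]
width: 0.12
```

```bash
python3 go.py .60 .132 .2455 -5 50
```

```text
t 43.02 pos [0.4654 0.1406 0.2493] jaw heading -5.5 tilt [-0.063  0.052 -0.997] joints [0.03 0.17 1.65 0.05 1.39 0.11] F [-0.   0.1 -1.6] w 0.12
shift [ -4.6  -5.1 134.7] dist 134.9
turn about tool y -0.009 rad; alt 3.133
3 rows of [-1.5 -1.7 44.9]
```

carry_out --plan '[[[-3, -1, 20, 0], [-1, -2, 25, 0], [0, -2, 15, 0], [0, 0, 0, 0]]]'

```text
time: 43.52
position: [0.5294, 0.1354, 0.2546]
ee_rot: [0.471, -0.476, 0.552, -0.497]
contact_force: [-0.7, -0.3, -2.9]
width: 0.123
```

```bash
python3 go.py .60 .132 .2455 -5 50;python3 - <<'E'
from h import *
for n in ("scene","wrist","top"): snap(n,19)
crop(load("scene",19),350,160,480,330,"s19",4)
E
python3 held.py 19 .53 .14 .09 .21
```

```text
t 43.52 pos [0.5294 0.1354 0.2546] jaw heading -5.8 tilt [-0.057  0.052 -0.997] joints [0.01 0.28 1.5  0.05 1.42 0.11] F [-0.7 -0.3 -2.9] w 0.123
shift [-3.5  4.9 71. ] dist 71.3
turn about tool y -0.013 rad; alt 3.128
2 rows of [-1.7  2.4 35.5]
top 0.12 137 mean [0.5144 0.1097 0.1291] min [0.498 0.089 0.121] max [0.537 0.193 0.135]
top 0.135 17 mean [0.515  0.1309 0.1396] min [0.5   0.091 0.135] max [0.535 0.191 0.149]
top 0.15 8 mean [0.5176 0.1175 0.1579] min [0.514 0.094 0.15 ] max [0.523 0.184 0.164]
top 0.165 20 mean [0.5196 0.1085 0.1734] min [0.515 0.095 0.165] max [0.526 0.183 0.18 ]
top 0.18 13 mean [0.5206 0.1078 0.186 ] min [0.516 0.104 0.181] max [0.526 0.11  0.195]
scene 0.105 12 mean [0.5338 0.1244 0.1178] min [0.505 0.088 0.113] max [0.542 0.163 0.12 ]
scene 0.12 387 mean [0.5273 0.135  0.129 ] min [0.495 0.085 0.12 ] max [0.55  0.186 0.135]
scene 0.135 36 mean [0.5253 0.1314 0.1414] min [0.51  0.088 0.135] max [0.553 0.185 0.15 ]
scene 0.15 134 mean [0.5478 0.1368 0.156 ] min [0.517 0.089 0.15 ] max [0.59  0.184 0.165]
scene 0.165 54 mean [0.5248 0.1356 0.1718] min [0.512 0.091 0.165] max [0.535 0.181 0.18 ]
scene 0.18 38 mean [0.5289 0.132  0.1874] min [0.519 0.097 0.18 ] max [0.536 0.173 0.195]
scene 0.195 47 mean [0.5298 0.1308 0.2028] min [0.522 0.107 0.195] max [0.536 0.162 0.21 ]
wrist 0.12 3583 mean [0.5218 0.154  0.13  ] min [0.497 0.097 0.122] max [0.544 0.191 0.135]
wrist 0.135 84 mean [0.5268 0.185  0.1433] min [0.521 0.142 0.135] max [0.583 0.188 0.15 ]
wrist 0.15 1812 mean [0.5568 0.1415 0.155 ] min [0.512 0.131 0.15 ] max [0.59  0.185 0.165]
wrist 0.165 578 mean [0.521  0.1635 0.1722] min [0.508 0.136 0.165] max [0.531 0.184 0.18 ]
wrist 0.18 445 mean [0.5266 0.1684 0.1877] min [0.521 0.16  0.18 ] max [0.531 0.175 0.195]
wrist 0.195 522 mean [0.5263 0.158  0.2025] min [0.521 0.15  0.195] max [0.531 0.165 0.21 ]
```

View pics/wrist19.png

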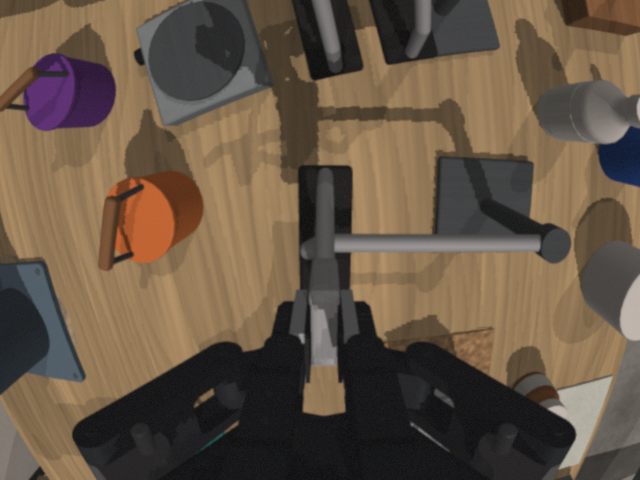

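View pics/s19.png

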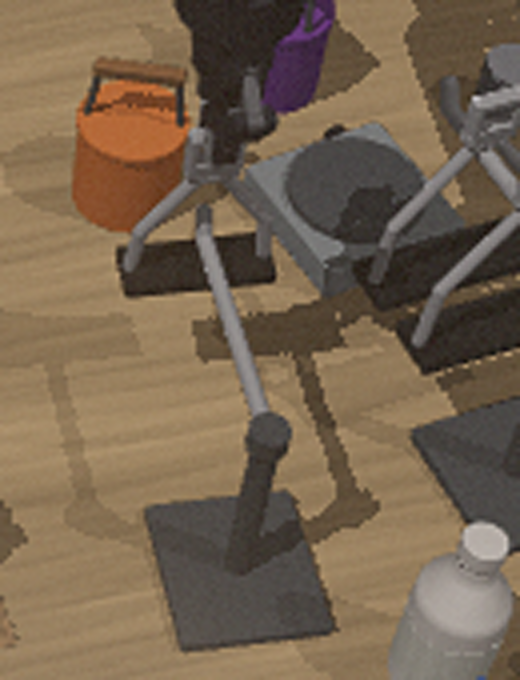

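The peg enters the loop and the arch is above the lip. Continuing along the peg and lowering.

carry_out --plan '[[[-4, 0, 25, 0], [-2, 0, 28, 0], [0, 2, 18, 0], [0, 0, 0, 0]]]'

```text
time: 44.18
position: [0.5972, 0.1355, 0.2492]
ee_rot: [0.471, -0.477, 0.552, -0.496]
contact_force: [0.3, -0.6, -3.5]
width: 0.123
```

```bash
python3 go.py .60 .132 .203 -5 50
```

```text
t 44.17 pos [0.5972 0.1355 0.2492] jaw heading -5.7 tilt [-0.06   0.052 -0.997] joints [0.01 0.4  1.33 0.05 1.47 0.1 ] F [ 0.3 -0.6 -3.5] w 0.123
shift [ 5.3 45.7  6.1] dist 46.4
turn about tool y -0.012 rad; alt 3.13
1 rows of [ 5.3 45.7  6.1]
```

carry_out --plan '[[[4, 15, 2, 0], [2, 15, 2, 0], [0, 8, 1, 0], [0, 0, 0, 0]]]'

```text
time: 44.68
position: [0.5959, 0.1311, 0.2078]
ee_rot: [0.47, -0.478, 0.552, -0.495]
contact_force: [0.2, -0.6, -2.3]
width: 0.121
```

```bash
python3 go.py .60 .132 .203 -5 50
```

```text
t 44.67 pos [0.5959 0.1311 0.2078] jaw heading -5.6 tilt [-0.063  0.052 -0.997] joints [0.   0.42 1.4  0.05 1.38 0.09] F [ 0.2 -0.6 -2.3] w 0.121
shift [-1.1  4.6  4.3] dist 6.4
turn about tool y -0.011 rad; alt 3.131
1 rows of [-1.1  4.6  4.3]
```

carry_out --plan '[[[0, 5, 2, 0], [0, 4, 0, 0], [0, 4, 0, 0], [0, 0, 0, 0]]]'

```text
time: 45.18
position: [0.5985, 0.1317, 0.2013]
ee_rot: [0.472, -0.477, 0.55, -0.497]
contact_force: [-0.4, -0.6, -2.8]
width: 0.116
```

```bash
python3 go.py .60 .132 .203 -5 50; python3 - <<'E'
from h import *
for n in ("scene","wrist"): snap(n,20)
crop(load("scene",20),350,160,480,330,"s20",4)
E
```

```text
t 45.17 pos [0.5985 0.1317 0.2013] jaw heading -5.6 tilt [-0.055  0.052 -0.997] joints [0.01 0.43 1.41 0.05 1.36 0.09] F [-0.4 -0.6 -2.8] w 0.116
shift [-0.6 -1.7  1.3] dist 2.2
turn about tool y -0.01 rad; alt 3.131
1 rows of [-0.6 -1.7  1.3]
```

View pics/s20.png

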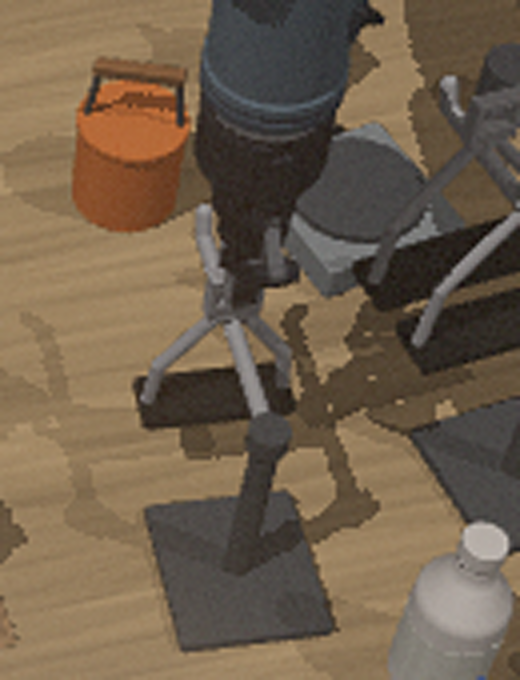

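Height 0.2013 matches the crown resting on the peg top (0.156 + 0.0455). One last nudge down, then release and back off.

carry_out --plan '[[[0, 4, 0, 0], [0, 0, 0, 0], [0, 0, 0, 0]]]'

```text
time: 45.65
position: [0.5992, 0.1318, 0.2007]
ee_rot: [0.473, -0.476, 0.549, -0.498]
contact_force: [0.8, 0.3, -0.1]
width: 0.121
```

carry_out --plan '[[[0, 0, 0, 0], [0, 0, 0, 0], [0, 0, 0, 0], [0, 0, 0, 0]]]' --fingers -0.3

```text
time: 46.15
position: [0.5993, 0.1318, 0.1994]
ee_rot: [0.473, -0.476, 0.55, -0.498]
contact_force: [-0.4, -1.1, -0.5]
width: 0.351
```

carry_out --plan '[[[0, -15, 0, 0], [0, -30, 0, 0], [0, -40, 0, 0], [0, -45, 0, 0], [0, -45, 0, 0], [0, 0, 0, 0]]]'

```text
time: 46.9
position: [0.6088, 0.1223, 0.385]
ee_rot: [0.474, -0.475, 0.549, -0.499]
contact_force: [0.6, 1.0, 0.2]
width: 0.349
```

```bash
python3 irons.py 21; python3 can.py 21; python3 go.py .5 -.1 .4
```

```text
top 640 ((0.6302972435951233, -0.09818624705076218), 0.04236649349331856) 0.0863266826478804
scene 646 ((0.6306843161582947, -0.10041414946317673), 0.04393767565488815) 0.08630520973328679
wrist 780 ((0.6096835136413574, -0.09596565365791321), 0.03631126880645752) 0.08553851868389015
t 47.05 pos [0.6072 0.1224 0.3789] jaw heading -5.6 tilt [-0.059  0.051 -0.997] joints [-0.01  0.38  1.06  0.05  1.76  0.1 ] F [-0.3 -0.3  0.3] w 0.346
shift [230.8 -26.2 -86.2] dist 247.8
5 rows of [ 46.2  -5.2 -17.2]
```

View pics/wrist21.png

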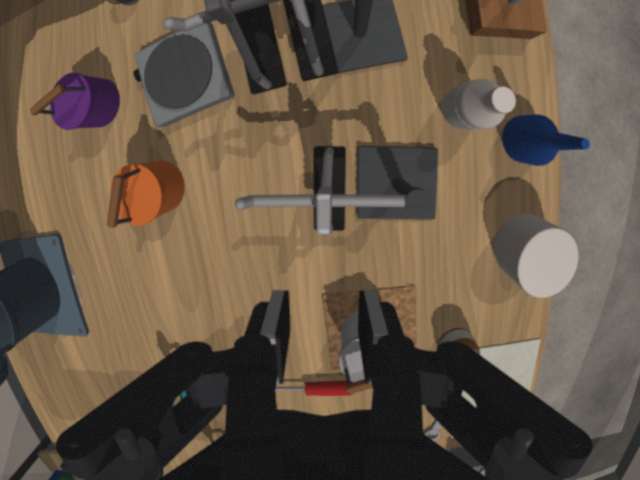

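View pics/scene21.png

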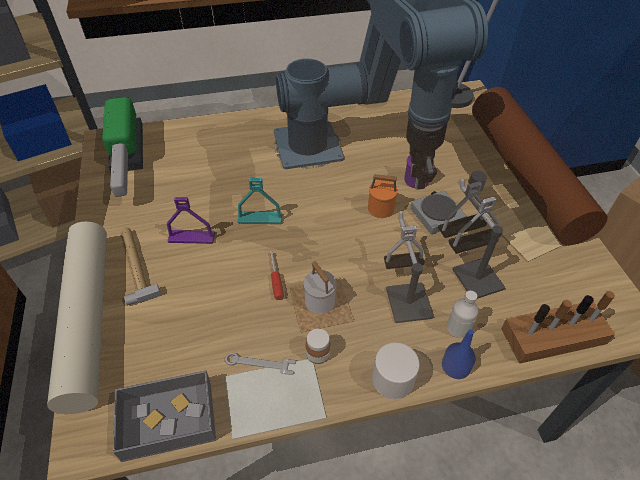

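carry_out --plan '[[[40, -5, -15, 0], [46, -5, -17, 0], [46, -5, -17, 0], [46, -5, -17, 0], [40, -5, -15, 0], [0, 0, 0, 0], [0, 0, 0, 0], [0, 0, 0, 0]]]'

```text
time: 48.05
position: [0.5, -0.0905, 0.3865]
ee_rot: [0.467, -0.483, 0.558, -0.488]
contact_force: [-0.2, 0.4, 0.6]
width: 0.347
```

```bash
python3 irons.py 22; python3 can.py 22; python3 - <<'E'
from h import *
for n in("top","scene"):
    Q=cloud(load(n,22)).reshape(-1,3)
    for k,(x,y,z0,z1) in dict(A=(.593,.328,.215,.26),B=(.533,.32,.215,.26),C=(.598,.134,.165,.21)).items():
        m=(abs(Q[:,0]-x)<.022)&(abs(Q[:,1]-y)<.03)&(Q[:,2]>z0)&(Q[:,2]<z1);q=Q[m];print(n,k,m.sum(),q.mean(0).round(3),"zmax",np.percentile(q[:,2],98).round(3))
E
```

```text
scene 646 ((0.6306659579277039, -0.10146429389715195), 0.043959230184555054) 0.08625569481429764
wrist 2925 ((0.6282670497894287, -0.09921732544898987), 0.042389046400785446) 0.08614813978244808
top A 141 [0.59  0.33  0.243] zmax 0.256
top B 133 [0.532 0.319 0.243] zmax 0.256
top C 111 [0.595 0.133 0.195] zmax 0.207
scene A 189 [0.595 0.328 0.237] zmax 0.255
scene B 178 [0.537 0.318 0.237] zmax 0.254
scene C 183 [0.6   0.13  0.187] zmax 0.205
```

View pics/top22.png

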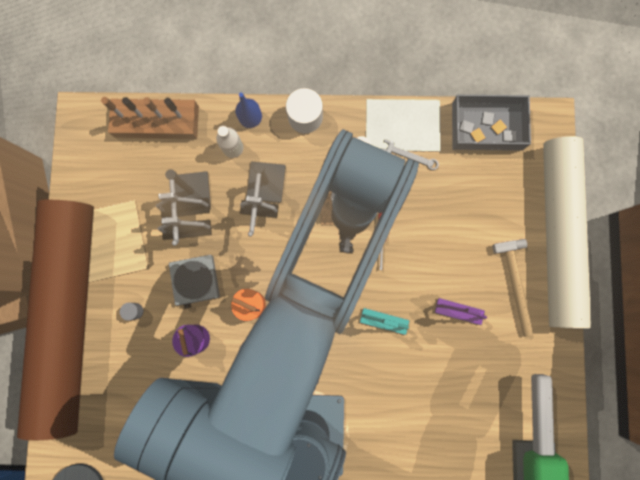

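View pics/scene22.png

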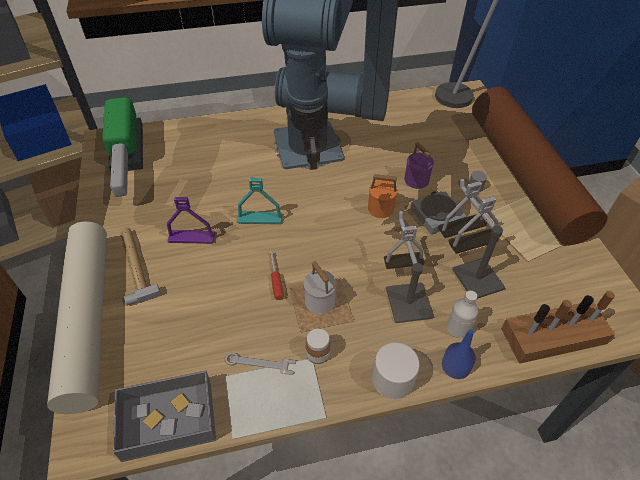

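Everything is in place: no steel irons are left on the bench, and the can and the three hung irons are still. Handing in.

```bash
python3 -c "
from rig import bot
print(bot.close_job())"
```

```text
the job is handed in; nothing more can be done
None
```

The job is handed in at about 48 s of the 210 s allowed; the hand-in reports no verdict, so success rests on my last camera checks.

- **Can:** I lifted the glue can by its handle and set it on the mat. It stood upright, about 5 mm off centre.
- **Irons:** three were on the bench, two large and one small. The large ones hang on the tall peg at about x 0.593 and 0.534, and the small one on the short peg at x 0.598.
- **Last checks:** the final top and scene views put the crowns at about 0.209 m on the tall peg and 0.160 m on the short one. Sideways they are within a few mm of the pegs. The robot stood clear of everything, and the look-alikes and other things appear unmoved.
- **Disagreements:** the top and scene cameras differed by up to about 5 mm, so I averaged them. In the last views the top camera had no usable view of the can, so its final position rests on the scene and wrist cameras.
- **Tool tilt and joint 3:** the tool gradually tilted while moving, up to 0.11 rad. I partly undid this by pushing outward near the reach limit. Joint 3 then read 0.1898, a hair under its stated 0.19 minimum, and the run carried on normally.

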